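Load the engraving vise with memory sticks

ROBOT

A 6-joint arm with a two-finger parallel gripper is mounted at the origin on a cart in front of the work surface, level with it; the furniture and walls round the work are solid. World frame = base frame: x ahead of the robot, y to its left, z up, the work surface at z = 0. Lengths are in m, angles in rad, forces in N, time in s.
With the tool pointing down it reaches from about 0.275 to 0.75 m from the base axis. Payload 10.2 kg.
Tool frame: the origin (TCP) lies at the very end of the fingers, on their centre line; the grasp point (between the pads) lies 19 mm behind it; z points along the fingers, y is the line along which they close (so a half turn about z gives the same grasp; the last joint's range is limited). The gripper opens to 88 mm and grips with 3 to 60 N. Pads are 18 mm wide; open, the fingers measure 123 mm over their backs; the gripper's body (75 mm by 187 mm) begins 45 mm behind the grasp point.
Start: joints at [-1.346, 0.313, 1.498, -0, 1.331, -0.223], TCP at [0.227, -0.473, 0.239] pointing down, gripper open.
Joint ranges: [-2.94, 2.94], [-0.97, 2.17], [0.19, 2.56], [-1.23, 4.37], [0.02, 3.11], [-2.88, 2.88]. Speed limits (rad/s): [2.39, 2.39, 3.01, 3.14, 3.14, 3.14].

INTERFACE

Orientations are given as a unit quaternion [w, x, y, z].
In Python, from rig import arm, eyes gives the robot as it stands.
- The arm moves only by the tool arm_command, never from a script. Its arguments are lists of equal length, an entry for each row: "slide": the shift along the tool's x, y, z each as a share of 100 mm, from -1 to 1, a list of three; "spin": the turn about the tool's z as a share of 120 degrees, from -1 to 1. In form: {"slide": [[tx, ty, tz], ...], "spin": [spin, ...]}. A call has exactly 8 rows; each row is the pose to reach, as a shift and turn from the pose commanded when the call began, along the tool's axes at that moment; what a row does not reach only later rows make up. A row lasts 1/10 s, in which the tool goes at most 50 mm and 8.59 degrees, less where a joint would pass 70% of its speed; a pose out of reach is approached as far as the arm can. A call with a number of a shift or a turn outside -1 to 1 is refused whole. A call with a gripper value outside its range is refused whole. "jaw" is the opening, from 0 (shut) to 1 (fully open), set as the call begins (left out, the last holds). The fingers move at their own pace and stop on an object; the grip force is fixed at half the most. Time passes only in rows, so rows that repeat a pose let the fingers close, or fill a call up. It gives the time, the measured TCP pose, the force, the opening and the grip force at its end, in the units of the state.
- arm.get_obs(): the state, without advancing time (a new reading comes with each control period).
- eyes.grab_frame(name): name is "scene" or "top" or "wrist"; returns a dict with "image" (480x640x3 uint8, blue, green, red), "range_z" (480x640 float32, m along the optical axis (not along the pixel's ray), 0 where there is no reading), "fovy" (degrees; the focal length in pixels is half the picture's height over the tangent of half this angle, whatever the lens; pixels are square), "cx", "cy" (the principal point, pixels), "extrinsics" (4x4, takes a point from world to camera coordinates); the wrist camera has in their place "T_tool_cam" (4x4, takes a point from camera to tool coordinates, whose origin is the TCP and whose axes are the flange's). Camera axes: x right, y up, looking along -z (the intrinsics and any distortion apply to the point x, -y, -z); pixel columns grow to the right and rows downward; lengths in m; the calibration is good to about 2 mm. A picture is of the moment at which its call begins: read the wrist's pose just before it.
- arm.finish_job(): hands the job in; it is judged then, once.
The state is a dict: "time_s": time; "joint_positions": joint angles; "qd": joint speeds; "effort": joint torques, N m; "position": TCP position; "eef_rot": TCP orientation; "force": force on the tool from outside, world axes, zero at the start; "wrist_torque": the same for the moment, N m; "width": finger opening in m; "gripper_force": force on a finger pad.
Only numpy, scipy, OpenCV 4.12 (cv2) and the standard library are available. Lean on these libraries where they do the work, as an engineer would, in place of code of your own. Each camera call takes 0.05 s, during which the arm holds its last target. There are 200 camera calls.

TASK

Get this batch of wooden memory sticks ready for the engraver: lay every stick flat on the bed of the vise, side by side between its jaws, each with the pale plain end towards the open front of the vise and the dark cap end to the back. Then push the row with the edge of the held ruler until all the pale ends are in one straight line, flush with the front of the vise's jaws, and lay the ruler back down on the desk clear of the vise. Last, turn the red knob to wind the sliding jaw in until its sprung pad grips the row snugly, pressed in but not bottomed, and leave the mug, glue stick and stapler alone.

Things in the scene. Friction and masses are not known exactly. Their poses are not given: they have to be found in the camera images.
- vise: Low engraving vise, fixed to the desk. Origin: desk level, midway between the open jaws and midway along them. x points to its back, y to its left, z up. Dark bed plate: x -75 to +55, y -168 to +105 mm, top 12 mm above the desk. Fixed left jaw: x -30 to +30, y +80 (wooden face) to +105, top 23 mm above the bed. The sliding jaw faces it from the right, open 160 mm.
- vise_line (a point): Point on the bed's top on the row's front line, x = -30 mm in the vise's frame, midway between the open jaws. The front ends of the fixed jaw and of the gearbox both stand on that line (the sliding jaw's is 2 mm behind it), so a straight edge pushed to the back against them stops on the line. The bed runs on 45 mm in front of it.
- gearbox_top (a point): Middle of the flat top of the grey gearbox at the vise's right end, 42 mm above the desk: x -30 to +55, y -168 to -120 mm in the vise's frame. The red knob stands on it. A steel rack bar, 6 x 10 mm, 24 mm above the desk at x = +47 mm, sticks out of its right side by up to 75 mm when the jaw is open.
- jaw (a joint): Travel of the sliding jaw, m: 0 = fully open (face of its free pad at y = -80 mm in the vise's frame); grows as it moves left (+y) towards the fixed jaw. Driven by the knob, 20 mm for each rad.
- pad (a joint): How far the sliding jaw's sprung wooden pad is pressed back into the jaw by the row, m: 0 = free, 0.010 = bottomed; snug is 0.0015 to 0.0085. Spring about 0.9 N per mm. The pad is 58 mm long, 22 mm high and 6 mm thick; while free its back stands 10 mm off the jaw block.
- knob (a joint): Angle of the red knob, rad: 0 = jaw open; grows as it is turned clockwise seen from above, up to 6.28. Stiff (about 0.22 N m, plus 0.02 N m for each N of jaw force); stays where it is left.
- knob_grip (a point): On the knob's vertical axis, 79 mm above the desk, at the height to grip. The knob is a red disc 44 mm across with a bar grip on top 42 mm long, 14 mm thick and 32 mm high (54 to 86 mm above the desk). The bar lies along this point's x axis, which turns with the knob; at knob 0 that is the vise's x axis.
- ruler: Aluminium safety ruler, about 120 g: flat blade 300 x 44 x 4 mm with a finger ridge 10 mm thick along its middle, its top 25 mm above the underside. Origin: centre of the underside; x along its length, y across (the two long edges at y = -22 and +22 mm, either will do).
- stick1: Wooden memory stick, 60 x 24 x 15 mm, about 30 g, pale maple with a dark walnut cap on one end. Origin: centre of the underside; x along its length towards the cap end (the pale end face at x = -30 mm). Some of the five may be absent.
- stick2: Wooden memory stick, 60 x 24 x 15 mm, about 30 g, pale maple with a dark walnut cap on one end. Origin: centre of the underside; x along its length towards the cap end (the pale end face at x = -30 mm). Some of the five may be absent.
- stick3: Wooden memory stick, 60 x 24 x 15 mm, about 30 g, pale maple with a dark walnut cap on one end. Origin: centre of the underside; x along its length towards the cap end (the pale end face at x = -30 mm). Some of the five may be absent.
- stick4: Wooden memory stick, 60 x 24 x 15 mm, about 30 g, pale maple with a dark walnut cap on one end. Origin: centre of the underside; x along its length towards the cap end (the pale end face at x = -30 mm). Some of the five may be absent.
- stick5: Wooden memory stick, 60 x 24 x 15 mm, about 30 g, pale maple with a dark walnut cap on one end. Origin: centre of the underside; x along its length towards the cap end (the pale end face at x = -30 mm). Some of the five may be absent.
- stick1_cap (a point): Middle of the dark cap end face of stick1, 30 mm from its origin along +x.
- stick2_cap (a point): Middle of the dark cap end face of stick2, 30 mm from its origin along +x.
- stick3_cap (a point): Middle of the dark cap end face of stick3, 30 mm from its origin along +x.
- stick4_cap (a point): Middle of the dark cap end face of stick4, 30 mm from its origin along +x.
- stick5_cap (a point): Middle of the dark cap end face of stick5, 30 mm from its origin along +x.
- mug: Spotted white mug, 91 mm high, a bystander.
- glue: White glue stick standing upright, 28 mm across and 91 mm high, a bystander.
- desk_stapler: Black stapler, 145 mm long, a bystander.
Mind the look-alikes: they are no part of the job. Leave any turquoise or yellow look-alike of the stick2 alone.

How it is judged:
On the way, in this order (a step that is already met when the one before it is completed fails the run):
1. every stick lies flat on the vise's bed between the jaws, cap end to the back (x of stick1 in the frame of vise between -0.035 and 0.02 m and y of stick1 in the frame of vise between -0.085 and 0.085 m and z of stick1 in the frame of vise between 0.009 and 0.016 m and x of each of stick1_cap, stick2_cap, stick3_cap, stick4_cap, stick5_cap in the frame of vise above 0 m and angle between the x axis of each of stick1, stick2, stick3, stick4, stick5 and the x axis of vise, either way round below 0.5 rad and x of stick2 in the frame of vise between -0.035 and 0.02 m and y of stick2 in the frame of vise between -0.085 and 0.085 m and z of stick2 in the frame of vise between 0.009 and 0.016 m and x of stick3 in the frame of vise between -0.035 and 0.02 m and y of stick3 in the frame of vise between -0.085 and 0.085 m and z of stick3 in the frame of vise between 0.009 and 0.016 m and x of stick4 in the frame of vise between -0.035 and 0.02 m and y of stick4 in the frame of vise between -0.085 and 0.085 m and z of stick4 in the frame of vise between 0.009 and 0.016 m and x of stick5 in the frame of vise between -0.035 and 0.02 m and y of stick5 in the frame of vise between -0.085 and 0.085 m and z of stick5 in the frame of vise between 0.009 and 0.016 m), for 0.2 s.
2. the ruler's edge lies along the vise's front line at the height of the sticks, and all the pale ends are flush with it (x of stick1 in the frame of vise between -0.003 and 0.003 m and x of each of stick1_cap, stick2_cap, stick3_cap, stick4_cap, stick5_cap in the frame of vise above 0.025 m and angle between the x axis of each of stick1, stick2, stick3, stick4, stick5 and the x axis of vise, either way round below 0.2 rad and z of stick1 in the frame of vise between 0.009 and 0.016 m and y of stick1 in the frame of vise between -0.07 and 0.072 m and x of stick2 in the frame of vise between -0.003 and 0.003 m and z of stick2 in the frame of vise between 0.009 and 0.016 m and y of stick2 in the frame of vise between -0.07 and 0.072 m and x of stick3 in the frame of vise between -0.003 and 0.003 m and z of stick3 in the frame of vise between 0.009 and 0.016 m and y of stick3 in the frame of vise between -0.07 and 0.072 m and x of stick4 in the frame of vise between -0.003 and 0.003 m and z of stick4 in the frame of vise between 0.009 and 0.016 m and y of stick4 in the frame of vise between -0.07 and 0.072 m and x of stick5 in the frame of vise between -0.003 and 0.003 m and z of stick5 in the frame of vise between 0.009 and 0.016 m and y of stick5 in the frame of vise between -0.07 and 0.072 m and x of ruler in the frame of vise between -0.057 and -0.048 m and y of ruler in the frame of vise between -0.13 and 0.07 m and z of ruler in the frame of vise between 0.008 and 0.026 m and angle between the x axis of ruler and the y axis of vise, either way round below 0.06 rad and angle between ruler's own z axis and vertical below 0.2 rad), for 0.2 s.
3. the sliding jaw's pad is pressed in by the row, 1.5 to 8.5 mm (value of joint pad between 0.0015 and 0.0085 m), for 0.2 s.
At the end, for the whole second after the job is handed in: All sticks lie flat on the bed, cap end to the back, square to the vise within 0.06 rad, the pale ends within 3 mm of the front line; the sliding jaw's pad is pressed in 1.5 to 8.5 mm by the row; the ruler lies flat on the desk, no part of it on the vise; all is at rest (all of step 3 and x of stick1 in the frame of vise between -0.003 and 0.003 m and x of each of stick1_cap, stick2_cap, stick3_cap, stick4_cap, stick5_cap in the frame of vise above 0.025 m and angle between the x axis of each of stick1, stick2, stick3, stick4, stick5 and the x axis of vise, either way round below 0.06 rad and z of stick1 in the frame of vise between 0.009 and 0.016 m and y of stick1 in the frame of vise between -0.07 and 0.072 m and x of stick2 in the frame of vise between -0.003 and 0.003 m and z of stick2 in the frame of vise between 0.009 and 0.016 m and y of stick2 in the frame of vise between -0.07 and 0.072 m and x of stick3 in the frame of vise between -0.003 and 0.003 m and z of stick3 in the frame of vise between 0.009 and 0.016 m and y of stick3 in the frame of vise between -0.07 and 0.072 m and x of stick4 in the frame of vise between -0.003 and 0.003 m and z of stick4 in the frame of vise between 0.009 and 0.016 m and y of stick4 in the frame of vise between -0.07 and 0.072 m and x of stick5 in the frame of vise between -0.003 and 0.003 m and z of stick5 in the frame of vise between 0.009 and 0.016 m and y of stick5 in the frame of vise between -0.07 and 0.072 m and height (world z) of ruler below 0.004 m and angle between ruler's own z axis and vertical below 0.1 rad and linear speed of each of stick1, stick2, stick3, stick4, stick5, ruler below 0.02 m/s and velocity of joint jaw between -0.005 and 0.005 m/s); the robot touches nothing.
It fails at once if the mug is pushed more than 20 mm (distance of mug from where it was at the start of the episode above 0.02 m).
It fails at once if the glue stick is pushed more than 20 mm (distance of glue from where it was at the start of the episode above 0.02 m).
It fails at once if the stapler is pushed more than 20 mm (distance of desk_stapler from where it was at the start of the episode above 0.02 m).
Of stick1, stick2, stick3, stick4, stick5 only 3 to 5 are there at a start; the rules pass over those that are not, and their reading is None.
At some moment in a run one of stick1, stick2, stick3, stick4, stick5 may be knocked a few centimetres aside while the robot is not near it.
Once in a run the grip may slacken for a moment while it holds something.
It also fails if it takes over 210 s, if anything falls off the work surface, if the arm or the gripper's body presses on something with over 40 N, if the wrist force passes 120 N, or if a joint passes its speed limit or range.

## Working session

There is one attempt and no reset: what is moved stays moved. The work goes in short steps, Python scripts to look and compute and a tool call to move; the robot and the scene stay as the last step left them, time stands still between calls to the robot, and variables do not carry over. Pictures are saved under pics/ and viewed, at most 14 in all, crops included, and the job is handed in when it is done.

Besides the shell and the picture viewer there is one more tool, called after ">>>" as a command line: name --pt "numbers of a row" for each row, then --argument value for the rest. arm_command: Moves the arm, as the interface text tells. Its arguments: {"type":"object","properties":{"slide":{"type":"array"},"spin":{"type":"array"},"jaw":{"type":"number"}},"required":["slide","spin"]}

```bash
ls; mkdir -p pics
cat > h.py <<'E'
import numpy as np, cv2
from rig import arm, eyes
def grab(n,save=None):
    o=arm.get_obs(); f=eyes.grab_frame(n); f['obs']=o
    if save: cv2.imwrite('pics/'+save,f['image'])
    return f
E
python3 - <<'E'
from h import *
o=arm.get_obs(); print(o)
for n in ('top','scene'):
    f=grab(n,n+'0.png'); np.savez('pics/'+n+'0.npz',**{k:v for k,v in f.items() if k!='obs'})
    print(n,{k:v for k,v in f.items() if k not in('image','range_z','obs')})
E
```

```text
pics
{'time_s': 0.0, 'joint_positions': array([-1.34640233e+00,  3.13445373e-01,  1.49843291e+00,  2.44826254e-05,
        1.33098161e+00, -2.23401662e-01]), 'qd': array([-0.00041058,  0.00079469, -0.00012705, -0.00182501, -0.00050399,
       -0.0001017 ]), 'effort': array([-3.48092362e-04, -4.02211618e+01, -2.52269357e+01,  6.93383161e-02,
        3.52019991e-02, -9.67423466e-05]), 'position': array([ 0.22725311, -0.47299957,  0.238165  ]), 'eef_rot': array([-6.33629271e-04,  9.75039867e-01,  2.22028952e-01,  1.15747605e-05]), 'force': array([0.06548072, 0.42584422, 1.12057506]), 'wrist_torque': array([ 0.0387419 ,  0.02123462, -0.05395588]), 'gripper_force': 0.0, 'width': 0.08790317257070925}
top {'fovy': 54.15867464798326, 'cx': 314.60031842430647, 'cy': 231.9204422054864, 'extrinsics': array([[ 0.02615603, -0.99951916,  0.01665257, -0.08361716],
       [ 0.9978754 ,  0.02710012,  0.05924747, -0.55407988],
       [-0.05967027,  0.01506751,  0.99810442, -1.21913791],
       [ 0.        ,  0.        ,  0.        ,  1.        ]])}
scene {'fovy': 51.08929430357534, 'cx': 319.79342682245584, 'cy': 238.7312527567121, 'extrinsics': array([[-0.8771036 , -0.48025789,  0.00645186,  0.45330887],
       [ 0.28126494, -0.50269778,  0.81742583, -0.25698024],
       [-0.38933187,  0.71878182,  0.57599774, -0.93251879],
       [ 0.        ,  0.        ,  0.        ,  1.        ]])}
```

View pics/top0.png

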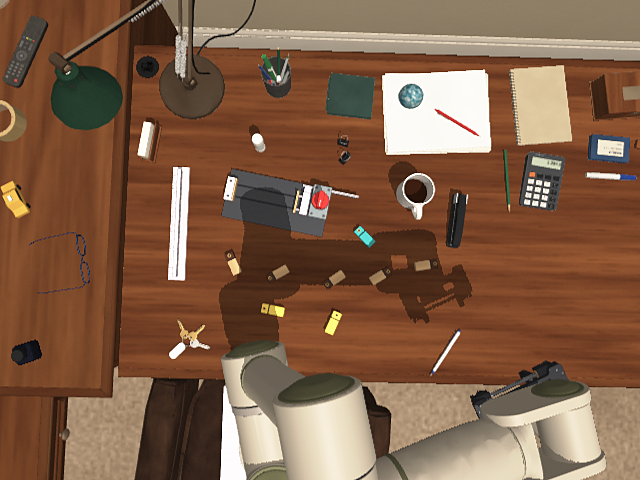

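View pics/scene0.png

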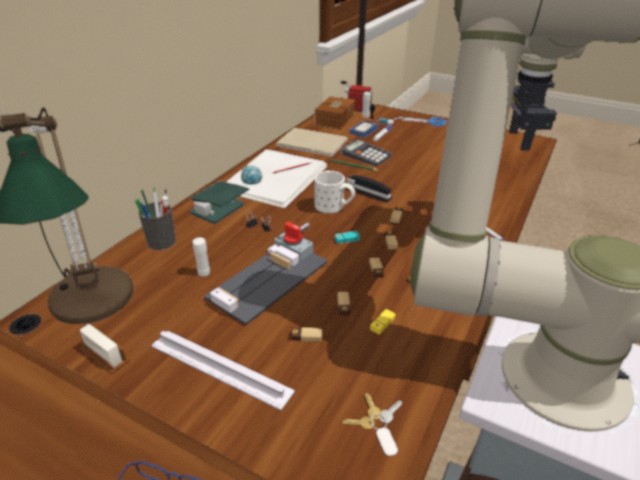

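The five maple sticks are at top-image pixels (232,263), (279,272), (336,278), (379,276) and (425,265). The look-alikes are yellow at (273,310) and (333,322), and turquoise at (364,236). The vise is at about (277,200), with the fixed jaw on the left and the red knob at (319,200). The ruler is at (179,223). I'll enlarge the sticks and compute positions.

```bash
cat >> h.py <<'E'
def K(f):
    fl=240/np.tan(np.radians(f['fovy'])/2); return fl,float(f['cx']),float(f['cy'])
def campose(f):
    """cam->world"""
    if 'extrinsics' in f: return np.linalg.inv(f['extrinsics'])
    from scipy.spatial.transform import Rotation as R
    o=f['obs']; q=o['eef_rot']; T=np.eye(4); T[:3,:3]=R.from_quat([q[1],q[2],q[3],q[0]]).as_matrix(); T[:3,3]=o['position']
    return T@f['T_tool_cam']
def world(f):
    """HxWx3 world points from depth"""
    fl,cx,cy=K(f); v,u=np.mgrid[:480,:640]; z=f['range_z']
    p=np.stack([(u-cx)/fl*z,-(v-cy)/fl*z,-z],-1); T=campose(f)
    return p@T[:3,:3].T+T[:3,3]
def ray(f,uv,h):
    fl,cx,cy=K(f); T=campose(f); uv=np.atleast_2d(uv)
    d=np.c_[(uv[:,0]-cx)/fl,-(uv[:,1]-cy)/fl,-np.ones(len(uv))]@T[:3,:3].T; o=T[:3,3]
    return (o+d*((h-o[2])/d[:,2])[:,None])
E
python3 - <<'E'
from h import *
f=dict(np.load('pics/top0.npz')); W=world(f); im=f['image']
c=np.vstack([cv2.resize(im[225:335,220:440],None,fx=3.4,fy=3.4,interpolation=cv2.INTER_CUBIC)[:, :748]])
d=cv2.resize(im[160:245,210:360],None,fx=2.5,fy=2.5,interpolation=cv2.INTER_CUBIC)
canvas=np.zeros((595,750,3),np.uint8); canvas[:c.shape[0],:748]=c; canvas[374:374+212,:375]=d; cv2.imwrite('pics/c1.png',canvas)
for n,(u,v) in dict(desk=(250,290),bed=(275,188),box=(312,212)).items(): print(n,W[v,u].round(4))
Z=W[...,2]
# sticks by height + region
m=((Z>.008)&(Z<.03)).astype(np.uint8); m[:240]=0;m[300:]=0;m[:,:200]=0;m[:,450:]=0
n,l,s,ce=cv2.connectedComponentsWithStats(m)
for i in range(1,n):
    if s[i,4]>40:
        pts=W[l==i]; r=cv2.minAreaRect((pts[:,:2]*1000).astype(np.float32)); print(ce[i].round(),s[i,4],pts.mean(0).round(4),np.round(r[0],1),np.round(r[1],1),round(r[2],1))
# ruler
m=((Z>.002)&(Z<.03)).astype(np.uint8); m[:, :160]=0;m[:,200:]=0;m[:160]=0;m[290:]=0
pts=W[m>0]; r=cv2.minAreaRect((pts[:,:2]*1000).astype(np.float32)); print('ruler',r,m.sum())
E
```

```text
desk [ 0.3987  0.0977 -0.0004]
bed [0.6708 0.0395 0.009 ]
box [ 0.6061 -0.0604  0.0416]
[368. 242.] 53 [ 0.5336 -0.2116  0.0134] [ 530.9 -211.1] [16.1 31.3] 1.3
[232. 262.] 213 [0.4706 0.1447 0.0138] [470.5 144.6] [59.9 24.8] 25.2
[426. 264.] 205 [ 0.4791 -0.3643  0.014 ] [ 479.1 -364.8] [24.3 58.8] 10.7
[277. 273.] 207 [0.4459 0.0266 0.0139] [445.9  26.5] [23.8 59.2] 30.5
[380. 275.] 204 [ 0.4473 -0.2439  0.0135] [ 447.6 -244.6] [24.4 59.7] 32.9
[334. 279.] 206 [ 0.4345 -0.1225  0.0136] [ 434.2 -122.4] [23.9 59.1] 35.8
ruler ((568.1180419921875, 290.0467529296875), (344.65997314453125, 104.40784454345703), 2.3932745456695557) 1904
```

View pics/c1.png

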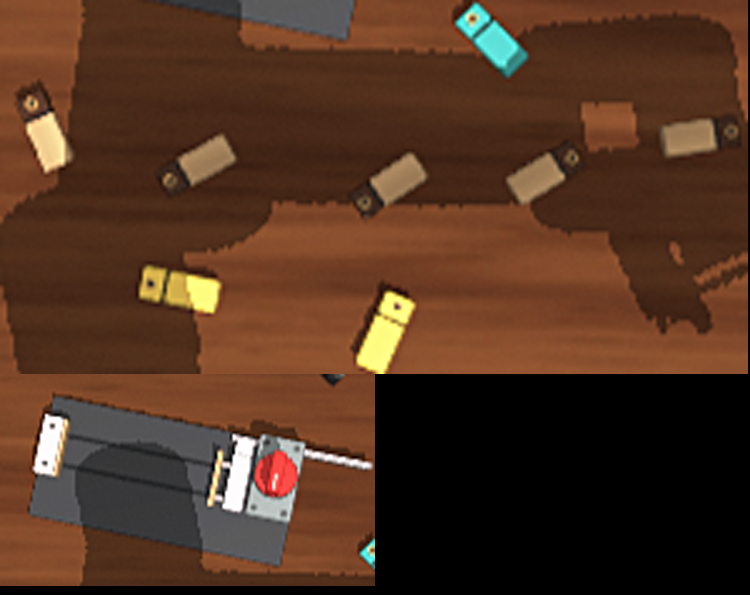

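The crop confirms five maple sticks with dark caps, at crop pixels (45,130), (197,165), (390,185), (545,172) and (700,135). The yellow and turquoise ones have no walnut cap, so they are look-alikes. Next I'll get the vise, ruler and bystander poses.

```bash
cat >> h.py <<'E'
def vise_from_top(f):
    W=world(f); Z=W[...,2]; m=((Z>.006)&(Z<.1)).astype(np.uint8)
    m[:160]=0;m[250:]=0;m[:,:212]=0;m[:,345:]=0
    m=cv2.morphologyEx(m,cv2.MORPH_OPEN,np.ones((7,7)))
    n,l,s,c=cv2.connectedComponentsWithStats(m); i=1+s[1:,4].argmax()
    return (W[l==i][:,:2]*1000).astype(np.float32),W,l==i
E
python3 - <<'E'
from h import *
f=dict(np.load('pics/top0.npz')); P,W,m=vise_from_top(f)
r=cv2.minAreaRect(P); print('bed',r)
th=np.radians(r[2] if r[1][0]<r[1][1] else r[2]-90); 
R=np.array([[np.cos(th),-np.sin(th)],[np.sin(th),np.cos(th)]]); o=np.array(r[0])-R@[-10,-31.5]
print('yaw',np.degrees(th),'origin',o)
im=f['image'].astype(int); Z=W[...,2]
V=(W[...,:2]*1000-o)@R
def rep(n,mk):
    n_,l,s,c=cv2.connectedComponentsWithStats(mk.astype(np.uint8)); i=1+s[1:,4].argmax(); k=l==i
    v=V[k]; w=W[k]; print(n,s[i,4],'vise min/max',v.min(0).round(1),v.max(0).round(1),'mean',v.mean(0).round(1),'z',w[:,2].max().round(3),'world mean',w.mean(0).round(3))
red=(im[...,2]>150)&(im[...,1]<90)&m; rep('knob',red)
reg=lambda a,b,c,d:(np.indices((480,640))[1]>=a)&(np.indices((480,640))[1]<b)&(np.indices((480,640))[0]>=c)&(np.indices((480,640))[0]<d)
rep('fixjaw',reg(215,245,165,215)&(Z>.025))
rep('pad',reg(285,303,180,225)&(Z>.025))
rep('gear',reg(299,335,170,230)&(Z>.035))
rep('glue',reg(245,275,125,155)&(Z>.02))
rep('mug',reg(380,440,165,225)&(Z>.02))
rep('stapler',reg(440,475,180,255)&(Z>.02))
rep('turq',reg(345,380,222,250)&(Z>.006))
rep('ruler',reg(164,192,163,284)&(Z>.001)&(im.min(2)>120))
k=reg(164,192,163,284)&(im.min(2)>120)&(Z<.012); print(cv2.minAreaRect((W[k][:,:2]*1000).astype(np.float32)))
k=reg(164,192,163,284)&(Z>.018); print('ridge',cv2.minAreaRect((W[k][:,:2]*1000).astype(np.float32)),k.sum())
E
```

```text
bed ((633.6082763671875, 34.6751708984375), (273.8091125488281, 130.02273559570312), 79.64922332763672)
yaw -10.350776672363281 origin [649.10527193  63.86580516]
knob 205 vise min/max [  -7.9 -165.1] [  32.1 -122.1] mean [  12.8 -144.1] z 0.092 world mean [ 0.636 -0.08   0.065]
fixjaw 233 vise min/max [-30.9  79.6] [ 28.8 105.9] mean [-1.  92.3] z 0.041 world mean [0.665 0.155 0.034]
pad 107 vise min/max [ -27.8 -105. ] [ 29.9 -79.4] mean [ -3.6 -90. ] z 0.039 world mean [ 0.629 -0.024  0.033]
gear 597 vise min/max [-143.6 -167.1] [  55.4 -119.1] mean [   9.5 -143.1] z 1.251 world mean [ 0.633 -0.079  0.062]
glue 158 vise min/max [-143.6 -142.2] [143.   56.3] mean [123.5  40. ] z 1.251 world mean [0.778 0.081 0.082]
mug 1104 vise min/max [-143.6 -418.1] [ 128.7 -142.2] mean [  84.7 -381.2] z 1.251 world mean [ 0.664 -0.326  0.053]
stapler 551 vise min/max [-143.6 -522.9] [ 111.8 -142.2] mean [  43.3 -505.6] z 1.251 world mean [ 0.601 -0.441  0.042]
turq 205 vise min/max [-143.6 -306. ] [ -27.2 -142.2] mean [ -51.5 -275.5] z 1.251 world mean [ 0.549 -0.198  0.026]
ruler 1554 vise min/max [-268.2 -142.2] [ 33.7 257.9] mean [-119.8  207.2] z 1.251 world mean [0.568 0.289 0.017]
((571.0224609375, 294.2102966308594), (47.92047119140625, 301.5061340332031), 89.94242095947266)
ridge ((571.8114624023438, 124.40325927734375), (349.209228515625, 280.94482421875), 89.99398040771484) 465
```

```bash
cat >> h.py <<'E'
VO=np.array([.6491,.0639]); VY=-10.35
def v2w(x,y):
    t=np.radians(VY); return VO+np.array([[np.cos(t),-np.sin(t)],[np.sin(t),np.cos(t)]])@np.array([x,y])/1000
def pose():
    o=arm.get_obs(); q=o['eef_rot']; return [*o['position'],np.degrees(2*np.arctan2(q[2],q[1]))]
def plan(*targets,start=None):
    """targets (x,y,z,yaw deg of tool x); prints calls with a single end pose each"""
    c=list(start or pose()); print('from',np.round(c,4))
    for t in targets:
        while True:
            d=np.array(t[:3])-c[:3]; da=t[3]-c[3]
            if np.abs(d).max()<.001 and abs(da)<.6: break
            a=np.radians(c[3]); s=np.array([np.cos(a)*d[0]+np.sin(a)*d[1],np.sin(a)*d[0]-np.cos(a)*d[1],-d[2]])/.1
            k=max(1,np.abs(s).max(),abs(da)/66); s=np.round(s/k,2); sp=round(-da/k/120,3)
            print('slide',s.tolist(),'spin',sp)
            w=s*.1; c=[c[0]+np.cos(a)*w[0]+np.sin(a)*w[1],c[1]+np.sin(a)*w[0]-np.cos(a)*w[1],c[2]-w[2],c[3]-sp*120]
        print(' -> at',np.round(c,4))
E
python3 - <<'E'
from h import *
plan((.4791,-.3643,.15,10.7),(.4791,-.3643,.06,10.7),(.4791,-.3643,.004,10.7))
E
```

```text
from [ 0.2272 -0.473   0.2382 25.6556]
slide [1.0, 0.04, 0.32] spin 0.045
slide [1.0, -0.05, 0.32] spin 0.046
slide [0.73, -0.11, 0.24] spin 0.034
 -> at [ 0.479  -0.3648  0.1502 10.6556]
slide [0.0, -0.0, 0.9] spin -0.0
 -> at [ 0.479  -0.3648  0.0602 10.6556]
slide [0.0, -0.0, 0.56] spin -0.0
 -> at [ 4.79000e-01 -3.64800e-01  4.20000e-03  1.06556e+01]
```

>>> arm_command --pt "0.5 0.02 0.16" --pt "1 0.04 0.32" --pt "1 0.04 0.32" --pt "1 0.04 0.32" --pt "1 0.04 0.32" --pt "1 0.04 0.32" --pt "1 0.04 0.32" --pt "1 0.04 0.32" --spin '[0.045,0.045,0.045,0.045,0.045,0.045,0.045,0.045]' --jaw 1

```text
time_s: 0.9
position: [0.3186, -0.434, 0.207]
eef_rot: [0.0, 0.985, 0.175, 0.0]
force: [0.2, -0.6, 0.3]
width: 0.0882
gripper_force: 0.0
```

>>> arm_command --pt "0.5 -0.02 0.16" --pt "1 -0.05 0.32" --pt "1 -0.05 0.32" --pt "1 -0.05 0.32" --pt "1 -0.05 0.32" --pt "1 -0.05 0.32" --pt "1 -0.05 0.32" --pt "1 -0.05 0.32" --spin '[0.046,0.046,0.046,0.046,0.046,0.046,0.046,0.046]'

```text
time_s: 1.7
position: [0.4108, -0.3947, 0.175]
eef_rot: [0.0, 0.992, 0.128, 0.0]
force: [0.1, -0.5, 0.3]
width: 0.0885
gripper_force: 0.0
```

>>> arm_command --pt "0.4 -0.06 0.12" --pt "0.73 -0.11 0.24" --pt "0.73 -0.11 0.24" --pt "0.73 -0.11 0.24" --pt "0.73 -0.11 0.24" --pt "0.73 -0.11 0.24" --pt "0.73 -0.11 0.24" --pt "0.73 -0.11 0.24" --spin '[0.034,0.034,0.034,0.034,0.034,0.034,0.034,0.034]'

```text
time_s: 2.5
position: [0.4787, -0.3654, 0.151]
eef_rot: [0.0, 0.996, 0.093, 0.0]
force: [-0.2, -0.8, -1.4]
width: 0.0884
gripper_force: 0.0
```

Run:
```python
from h import *
print(np.round(pose(),4)); f=grab('wrist','w1.png'); print(f['T_tool_cam'].round(3),f['fovy'],f['cx'],f['cy'])
W=world(f); Z=W[...,2]; print(np.median(Z[200:280,100:200]))
m=((Z>.008)&(Z<.02)).astype(np.uint8); n,l,s,c=cv2.connectedComponentsWithStats(m)
for i in range(1,n):
    if s[i,4]>1500:
        p=W[l==i]; print(c[i].round(),s[i,4],cv2.minAreaRect((p[:,:2]*1000).astype(np.float32)),p[:,2].mean())
```

```text
[ 0.4787 -0.3654  0.151  10.6155]
[[-0.001  0.948  0.318  0.083]
 [ 1.     0.001  0.001  0.001]
 [ 0.001  0.318 -0.948 -0.145]
 [ 0.     0.     0.     1.   ]] 70.4811726739806 324.39832319115357 234.32116888806158
-0.0003942980789019557
[439.  93.] 2096 ((594.3216552734375, -434.2650146484375), (13.737809181213379, 133.43740844726562), 84.92973327636719) 0.009840955079074183
[134.  96.] 2713 ((549.5899658203125, -202.80972290039062), (59.97041702270508, 24.650747299194336), 45.63604736328125) 0.013836103574524276
[ 43. 220.] 1946 ((434.02734375, -124.48458099365234), (24.10791778564453, 61.03568649291992), 35.35795974731445) 0.013944501654929718
[185. 230.] 1831 ((447.47259521484375, -246.91314697265625), (24.144193649291992, 60.55636978149414), 32.71833419799805) 0.013965622373467877
[326. 221.] 1863 ((478.9627685546875, -367.2800598144531), (23.814281463623047, 59.97943878173828), 10.525084495544434) 0.013924477234205644
```

View pics/w1.png

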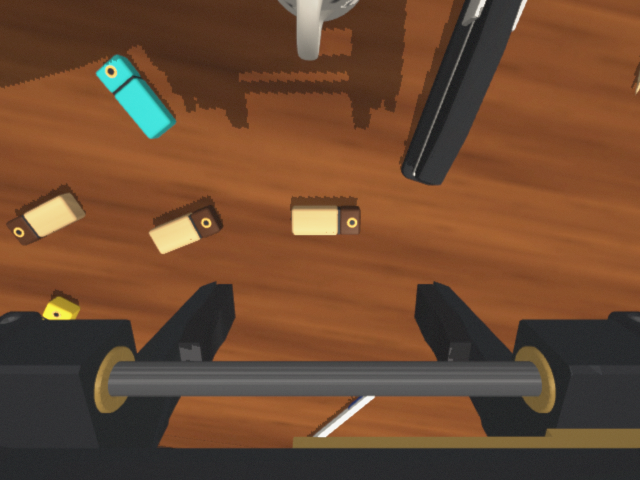

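The wrist view shows stick 5 at (326,221) between the fingers with its cap to the right, turquoise at (135,95) clear of it, and the stapler at (425,175) also clear. Descending to grip it end to end.

>>> arm_command --pt "0 0 0.3" --pt "0 0 0.6" --pt "0 0 0.9" --pt "0 0 0.9" --pt "0 0 0.9" --pt "0 0 0.9" --pt "0 0 0.9" --pt "0 0 0.9" --spin '[0,0,0,0,0,0,0,0]'

```text
time_s: 3.35
position: [0.4794, -0.3654, 0.0618]
eef_rot: [0.001, 0.996, 0.093, 0.001]
force: [0.2, 0.1, 0.1]
width: 0.0878
gripper_force: 0.0
```

>>> arm_command --pt "0 0 0.15" --pt "0 0 0.3" --pt "0 0 0.4" --pt "0 0 0.48" --pt "0 0 0.54" --pt "0 0 0.56" --pt "0 0 0.56" --pt "0 0 0.56" --spin '[0,0,0,0,0,0,0,0]'

```text
time_s: 4.15
position: [0.4792, -0.3652, 0.0051]
eef_rot: [0.0, 0.996, 0.093, 0.0]
force: [-0.0, -0.2, 0.4]
width: 0.0879
gripper_force: 0.0
```

>>> arm_command --pt "0 0 0" --pt "0 0 0" --pt "0 0 0" --pt "0 0 0" --pt "0 0 0" --pt "0 0 0" --pt "0 0 0" --pt "0 0 0" --spin '[0,0,0,0,0,0,0,0]' --jaw 0

```text
time_s: 4.95
position: [0.4791, -0.3651, 0.0048]
eef_rot: [0.0, 0.996, 0.093, 0.0]
force: [0.4, -0.1, 2.2]
width: 0.0596
gripper_force: 30.0
```

>>> arm_command --pt "0 0 -0.2" --pt "0 0 -0.5" --pt "0 0 -0.8" --pt "0 0 -1" --pt "0 0 -1" --pt "0 0 -1" --pt "0 0 -1" --pt "0 0 -1" --spin '[0,0,0,0,0,0,0,0]'

```text
time_s: 5.75
position: [0.4787, -0.3646, 0.1033]
eef_rot: [-0.001, 0.996, 0.093, -0.001]
force: [-0.2, -0.3, 0.6]
width: 0.0599
gripper_force: 3.0
```

Run:
```python
from h import *
x,y=v2w(-8,-46); a=VY+90
plan((.479,-.365,.15,10.6),(x,y,.15,a),(x,y,.06,a),(x,y,.017,a))
```

```text
from [ 0.4787 -0.3646  0.1033 10.6543]
slide [0.0, 0.0, -0.47] spin 0.0
 -> at [ 0.4787 -0.3646  0.1503 10.6543]
slide [0.64, -1.0, 0.0] spin -0.164
slide [1.0, -0.78, 0.0] spin -0.176
slide [1.0, -0.3, 0.0] spin -0.145
slide [0.65, 0.01, 0.0] spin -0.09
 -> at [6.33200e-01 2.05000e-02 1.50300e-01 7.96543e+01]
slide [-0.0, -0.0, 0.9] spin 0.0
 -> at [6.33200e-01 2.05000e-02 6.03000e-02 7.96543e+01]
slide [-0.0, -0.0, 0.43] spin 0.0
 -> at [6.33200e-01 2.05000e-02 1.73000e-02 7.96543e+01]
```

>>> arm_command --pt "0 0 -0.1" --pt "0 0 -0.2" --pt "0 0 -0.3" --pt "0 0 -0.4" --pt "0 0 -0.47" --pt "0 0 -0.47" --pt "0 0 -0.47" --pt "0 0 -0.47" --spin '[0,0,0,0,0,0,0,0]'

```text
time_s: 6.55
position: [0.4789, -0.3649, 0.1512]
eef_rot: [-0.0, 0.996, 0.093, -0.0]
force: [0.5, -0.2, -0.8]
width: 0.0591
gripper_force: 30.0
```

```bash
cat >> h.py <<'E'
def sticks(f,zlo,zhi,amin=150,show=True):
    """maple bodies in tool or world z band: list"""
    W=world(f); Z=W[...,2]; hsv=cv2.cvtColor(f['image'],cv2.COLOR_BGR2HSV)
    m=((Z>zlo)&(Z<zhi)).astype(np.uint8); n,l,s,c=cv2.connectedComponentsWithStats(m); out=[]
    for i in range(1,n):
        if s[i,4]<amin: continue
        p=W[l==i]; r=cv2.minAreaRect((p[:,:2]*1000).astype(np.float32))
        L,S=max(r[1]),min(r[1])
        if not(50<L<72 and 18<S<32): continue
        if np.median(hsv[l==i][:,1])>170: continue
        yaw=np.radians(r[2]+(0 if r[1][0]>r[1][1] else 90)); d=np.array([np.cos(yaw),np.sin(yaw)])
        t=(p[:,:2]*1000-r[0])@d; g=f['image'][l==i].mean(1)
        if g[t>14].mean()>g[t<-14].mean(): yaw+=np.pi; 
        out.append((np.round(r[0],1),round((np.degrees(yaw)+180)%360-180,1),np.round(r[1]),c[i].round(),s[i,4],round(p[:,2].max(),3)))
        if show: print(out[-1])
    return out
E
python3 - <<'E'
from h import *
print(np.round(pose(),4),arm.get_obs()['gripper_force']); f=grab('wrist','w2.png')
sticks(f,.008,.022,800); f=grab('top'); print('top'); sticks(f,.008,.022)
E
```

```text
[ 0.4789 -0.3649  0.1512 10.6545] 29.999930262565613
(array([ 434.1, -124.4]), np.float64(125.5), array([24., 61.]), array([ 45., 220.]), np.int32(1946), np.float64(0.017))
(array([ 447.4, -247.1]), np.float64(-57.5), array([24., 60.]), array([186., 230.]), np.int32(1827), np.float64(0.016))
top
(array([ 549.8, -199.3]), np.float64(46.7), array([58., 23.]), array([364., 236.]), np.int32(203), np.float64(0.02))
(array([470.6, 145. ]), np.float64(25.6), array([59., 24.]), array([232., 262.]), np.int32(213), np.float64(0.021))
(array([445.8,  26.6]), np.float64(120.5), array([24., 59.]), array([277., 273.]), np.int32(203), np.float64(0.021))
(array([ 447.7, -244.5]), np.float64(-57.5), array([24., 60.]), array([380., 275.]), np.int32(207), np.float64(0.02))
(array([ 434.3, -122.4]), np.float64(125.4), array([24., 59.]), array([334., 279.]), np.int32(202), np.float64(0.02))
(array([351.2,  36.7]), np.float64(80.4), array([59., 24.]), array([272., 309.]), np.int32(193), np.float64(0.02))
(array([ 322.1, -122.4]), np.float64(-22.7), array([24., 60.]), array([333., 322.]), np.int32(213), np.float64(0.021))
```

View pics/w2.png

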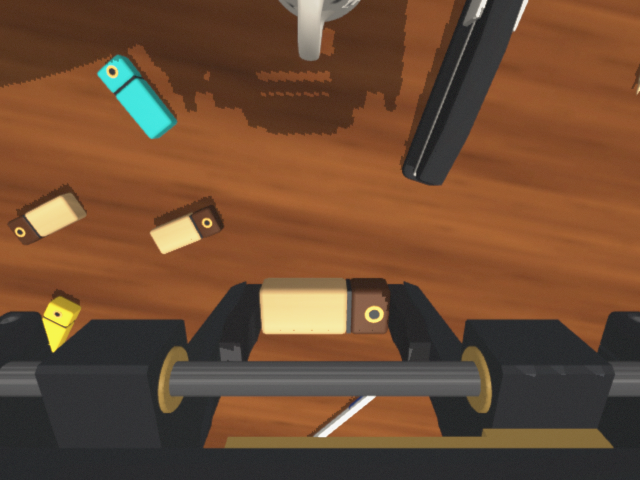

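The wrist view shows stick 5 held at (325,305). The grip slackened briefly, reading 3 N and then 30 N again. I'll check how the stick sits in the grip.

```bash
cat >> h.py <<'E'
def held(f):
    W=world(f); k=np.zeros((480,640),bool); k[270:340,262:388]=1
    hsv=cv2.cvtColor(f['image'],cv2.COLOR_BGR2HSV); k&=(hsv[...,1]>60)&(hsv[...,2]>30)
    p=W[k]-f['obs']['position']; k2=abs(p[:,2]-.008)<.03; p=p[k2]
    a=np.radians(2*np.degrees(np.arctan2(f['obs']['eef_rot'][2],f['obs']['eef_rot'][1])))
    t=np.c_[np.cos(a)*p[:,0]+np.sin(a)*p[:,1],np.sin(a)*p[:,0]-np.cos(a)*p[:,1],p[:,2]]
    print('held tool pct5/50/95',(np.percentile(t,[5,50,95],axis=0)*1000).round(1).tolist(),len(t))
E
python3 - <<'E'
from h import *
f=grab('wrist'); held(f)
E
```

```text
held tool pct5/50/95 [[-10.0, -25.1, -0.4], [3.4, -0.3, 9.1], [11.3, 26.8, 10.2]] 6701
```

>>> arm_command --pt "0.2 -0.3 0" --pt "0.4 -0.6 0" --pt "0.64 -1 0" --pt "0.64 -1 0" --pt "0.64 -1 0" --pt "0.64 -1 0" --pt "0.64 -1 0" --pt "0.64 -1 0" --spin '[-0.06,-0.12,-0.164,-0.164,-0.164,-0.164,-0.164,-0.164]'

```text
time_s: 7.5
position: [0.5231, -0.2558, 0.1516]
eef_rot: [-0.0, 0.965, 0.261, -0.0]
force: [0.1, 0.7, -0.8]
width: 0.0595
gripper_force: 30.0
```

>>> arm_command --pt "0.3 -0.25 0" --pt "0.6 -0.5 0" --pt "1 -0.78 0" --pt "1 -0.78 0" --pt "1 -0.78 0" --pt "1 -0.78 0" --pt "1 -0.78 0" --pt "1 -0.78 0" --spin '[-0.06,-0.12,-0.176,-0.176,-0.176,-0.176,-0.176,-0.176]'

```text
time_s: 8.3
position: [0.5701, -0.1381, 0.1517]
eef_rot: [0.0, 0.901, 0.433, -0.0]
force: [0.4, -0.3, -0.3]
width: 0.0595
gripper_force: 30.0
```

>>> arm_command --pt "0.3 -0.1 0" --pt "0.6 -0.2 0" --pt "1 -0.3 0" --pt "1 -0.3 0" --pt "1 -0.3 0" --pt "1 -0.3 0" --pt "1 -0.3 0" --pt "1 -0.3 0" --spin '[-0.06,-0.12,-0.145,-0.145,-0.145,-0.145,-0.145,-0.145]'

```text
time_s: 9.1
position: [0.609, -0.0411, 0.1518]
eef_rot: [0.0, 0.825, 0.565, -0.0]
force: [0.1, 0.2, -0.3]
width: 0.0594
gripper_force: 30.0
```

>>> arm_command --pt "0.3 0 0" --pt "0.5 0 0" --pt "0.65 0.01 0" --pt "0.65 0.01 0" --pt "0.65 0.01 0" --pt "0.65 0.01 0" --pt "0.65 0.01 0" --pt "0.65 0.01 0" --spin '[-0.06,-0.09,-0.09,-0.09,-0.09,-0.09,-0.09,-0.09]'

```text
time_s: 9.9
position: [0.6335, 0.0195, 0.1518]
eef_rot: [0.0, 0.768, 0.64, 0.0]
force: [-1.0, 1.2, -0.6]
width: 0.0596
gripper_force: 30.0
```

Run:
```python
from h import *
print(arm.get_obs()['joint_positions'].round(2)); f=grab('wrist','w3.png'); held(f)
x,y=v2w(-8,-46); a=VY+90
plan((x,y,.06,a),(x,y,.017,a))
# check vise from wrist: fixed jaw, pad and gearbox in vise frame
W=world(f); t=np.radians(VY); V=(W[...,:2]-VO)@np.array([[np.cos(t),-np.sin(t)],[np.sin(t),np.cos(t)]])*1000
Z=W[...,2]*1000
for n,k in dict(fix=(V[...,1]>65)&(V[...,1]<115)&(abs(Z-35)<3)&(abs(V[...,0])<50),bed=(abs(Z-12)<2.5)&(abs(V[...,0])<90)&(abs(V[...,1])<60)).items():
    print(n,k.sum(),np.percentile(V[k],[1,99],axis=0).round(1).tolist() if k.any() else '',np.median(Z[k]).round(1))
```

```text
[-0.15  0.62  1.26 -0.    1.26  0.03]
held tool pct5/50/95 [[-10.8, -25.7, -0.2], [2.5, -0.8, 9.0], [10.5, 26.2, 10.1]] 6693
from [6.33500e-01 1.96000e-02 1.51800e-01 7.96129e+01]
slide [0.0, -0.01, 0.92] spin -0.0
 -> at [6.32600e-01 1.98000e-02 5.98000e-02 7.96129e+01]
slide [0.0, 0.0, 0.43] spin -0.0
 -> at [6.32600e-01 1.98000e-02 1.68000e-02 7.96129e+01]
fix 3500 [[-29.3, 78.9], [28.9, 103.0]] 34.1
bed 22633 [[-73.1, -58.7], [53.2, 58.9]] 11.3
```

View pics/w3.png

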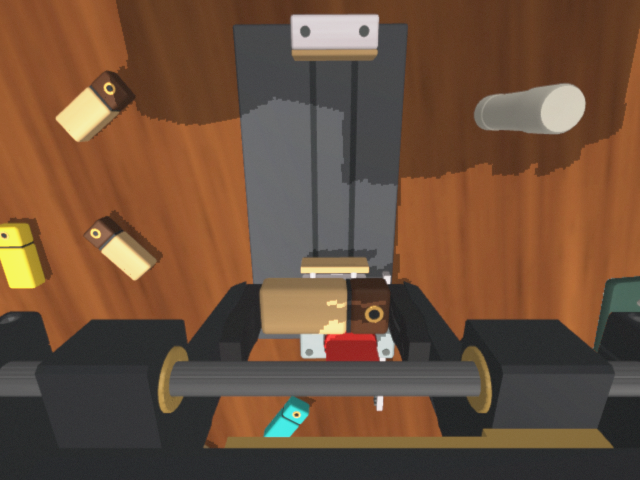

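The held stick has its cap toward the vise back (image right), and the vise pose is confirmed. Lowering it and letting go.

>>> arm_command --pt "0 0 0.3" --pt "0 0 0.6" --pt "0 0 0.92" --pt "0 0 0.92" --pt "0 0 0.92" --pt "0 0 0.92" --pt "0 0 0.92" --pt "0 0 0.92" --spin '[0,0,0,0,0,0,0,0]'

```text
time_s: 10.75
position: [0.6341, 0.02, 0.0609]
eef_rot: [0.001, 0.768, 0.64, 0.001]
force: [0.3, 0.2, 0.8]
width: 0.0593
gripper_force: 30.0
```

>>> arm_command --pt "0 0 0.1" --pt "0 0 0.2" --pt "0 0 0.3" --pt "0 0 0.36" --pt "0 0 0.4" --pt "0 0 0.43" --pt "0 0 0.43" --pt "0 0 0.43" --spin '[0,0,0,0,0,0,0,0]'

```text
time_s: 11.55
position: [0.6338, 0.0201, 0.0169]
eef_rot: [0.0, 0.768, 0.641, 0.0]
force: [0.6, -0.0, 0.0]
width: 0.0594
gripper_force: 30.0
```

>>> arm_command --pt "0 0 0" --pt "0 0 0" --pt "0 0 0" --pt "0 0 0" --pt "0 0 0" --pt "0 0 0" --pt "0 0 0" --pt "0 0 0" --spin '[0,0,0,0,0,0,0,0]' --jaw 1

```text
time_s: 12.35
position: [0.6336, 0.0201, 0.0167]
eef_rot: [-0.0, 0.768, 0.64, -0.0]
force: [0.5, -0.6, 0.3]
width: 0.0881
gripper_force: 0.0
```

>>> arm_command --pt "0 0 -0.2" --pt "0 0 -0.5" --pt "0 0 -1" --pt "0 0 -1" --pt "0 0 -1" --pt "0 0 -1" --pt "0 0 -1" --pt "0 0 -1" --spin '[0,0,0,0,0,0,0,0]'

```text
time_s: 13.15
position: [0.6332, 0.0201, 0.1157]
eef_rot: [-0.001, 0.768, 0.64, -0.001]
force: [1.3, -0.0, -0.9]
width: 0.0879
gripper_force: 0.0
```

Run:
```python
from h import *
f=grab('top'); sticks(f,.008,.022)
W=world(f); t=np.radians(VY); V=(W[...,:2]-VO)@np.array([[np.cos(t),-np.sin(t)],[np.sin(t),np.cos(t)]])*1000
plan((.4475,-.2455,.15,32.5),(.4475,-.2455,.06,32.5),(.4475,-.2455,.004,32.5))
```

```text
(array([ 549.7, -199.3]), np.float64(45.6), array([58., 23.]), array([364., 236.]), np.int32(200), np.float64(0.02))
(array([ 447.6, -244.8]), np.float64(-57.7), array([24., 61.]), array([380., 275.]), np.int32(206), np.float64(0.02))
(array([ 434.2, -122.4]), np.float64(124.8), array([23., 59.]), array([334., 279.]), np.int32(205), np.float64(0.02))
(array([ 322.1, -122.3]), np.float64(-22.8), array([24., 60.]), array([333., 322.]), np.int32(211), np.float64(0.021))
from [6.3340e-01 2.0100e-02 1.1590e-01 7.9655e+01]
slide [-1.0, -0.46, -0.12] spin 0.133
slide [-1.0, -0.15, -0.1] spin 0.123
slide [-1.0, 0.11, -0.11] spin 0.122
slide [-0.12, 0.04, -0.01] spin 0.015
 -> at [ 0.4473 -0.2457  0.1499 32.495 ]
slide [0.0, -0.0, 0.9] spin -0.0
 -> at [ 0.4473 -0.2457  0.0599 32.495 ]
slide [0.0, -0.0, 0.56] spin -0.0
 -> at [ 4.4730e-01 -2.4570e-01  3.9000e-03  3.2495e+01]
```

>>> arm_command --pt "-0.3 -0.14 -0.12" --pt "-0.6 -0.28 -0.12" --pt "-1 -0.46 -0.12" --pt "-1 -0.46 -0.12" --pt "-1 -0.46 -0.12" --pt "-1 -0.46 -0.12" --pt "-1 -0.46 -0.12" --pt "-1 -0.46 -0.12" --spin '[0.05,0.1,0.133,0.133,0.133,0.133,0.133,0.133]'

```text
time_s: 14.0
position: [0.5707, -0.0693, 0.1285]
eef_rot: [-0.0, 0.849, 0.528, -0.0]
force: [0.0, 0.6, -0.3]
width: 0.0874
gripper_force: 0.0
```

>>> arm_command --pt "-0.4 -0.06 -0.1" --pt "-0.8 -0.12 -0.1" --pt "-1 -0.15 -0.1" --pt "-1 -0.15 -0.1" --pt "-1 -0.15 -0.1" --pt "-1 -0.15 -0.1" --pt "-1 -0.15 -0.1" --pt "-1 -0.15 -0.1" --spin '[0.05,0.1,0.123,0.123,0.123,0.123,0.123,0.123]'

```text
time_s: 14.8
position: [0.513, -0.1524, 0.1386]
eef_rot: [-0.0, 0.91, 0.415, -0.0]
force: [0.1, 0.3, 0.3]
width: 0.088
gripper_force: 0.0
```

>>> arm_command --pt "-0.4 0.04 -0.1" --pt "-0.8 0.09 -0.1" --pt "-1 0.11 -0.11" --pt "-1 0.11 -0.11" --pt "-1 0.11 -0.11" --pt "-1 0.11 -0.11" --pt "-1 0.11 -0.11" --pt "-1 0.11 -0.11" --spin '[0.05,0.1,0.122,0.122,0.122,0.122,0.122,0.122]'

```text
time_s: 15.6
position: [0.4556, -0.2351, 0.1497]
eef_rot: [-0.0, 0.955, 0.296, -0.0]
force: [-0.3, 0.0, -0.3]
width: 0.0879
gripper_force: 0.0
```

>>> arm_command --pt "-0.12 0.04 0" --pt "-0.12 0.04 0.3" --pt "-0.12 0.04 0.6" --pt "-0.12 0.04 0.89" --pt "-0.12 0.04 0.89" --pt "-0.12 0.04 0.89" --pt "-0.12 0.04 0.89" --pt "-0.12 0.04 0.89" --spin '[0.015,0.015,0.015,0.015,0.015,0.015,0.015,0.015]'

```text
time_s: 16.4
position: [0.4481, -0.2463, 0.0621]
eef_rot: [0.001, 0.96, 0.28, 0.001]
force: [0.3, -0.3, -0.4]
width: 0.0882
gripper_force: 0.0
```

Run:
```python
from h import *
f=grab('wrist'); sticks(f,.008,.022,800)
plan((.4475,-.2455,.004,32.5))
```

```text
(array([ 434. , -124.4]), np.float64(125.4), array([24., 61.]), array([130., 173.]), np.int32(4563), np.float64(0.017))
(array([ 447.6, -246.5]), np.float64(-57.6), array([24., 60.]), array([323., 260.]), np.int32(3592), np.float64(0.016))
from [ 0.448  -0.2462  0.0619 32.4902]
slide [-0.0, -0.01, 0.58] spin -0.0
 -> at [ 4.47500e-01 -2.45300e-01  3.90000e-03  3.24902e+01]
```

>>> arm_command --pt "0 0 0.15" --pt "0 0 0.3" --pt "0 0 0.42" --pt "0 0 0.5" --pt "0 0 0.55" --pt "0 0 0.57" --pt "0 0 0.57" --pt "0 0 0.57" --spin '[0,0,0,0,0,0,0,0]'

```text
time_s: 17.25
position: [0.4478, -0.2459, 0.0041]
eef_rot: [0.0, 0.96, 0.28, 0.0]
force: [-0.7, -0.9, 0.8]
width: 0.0884
gripper_force: 0.0
```

>>> arm_command --pt "0 0 0" --pt "0 0 0" --pt "0 0 0" --pt "0 0 0" --pt "0 0 0" --pt "0 0 0" --pt "0 0 0" --pt "0 0 0" --spin '[0,0,0,0,0,0,0,0]' --jaw 0

```text
time_s: 18.05
position: [0.4476, -0.2458, 0.0038]
eef_rot: [0.0, 0.96, 0.28, 0.0]
force: [-0.0, 0.3, 1.8]
width: 0.0595
gripper_force: 30.0
```

>>> arm_command --pt "0 0 -0.2" --pt "0 0 -0.5" --pt "0 0 -0.8" --pt "0 0 -1" --pt "0 0 -1" --pt "0 0 -1" --pt "0 0 -1" --pt "0 0 -1" --spin '[0,0,0,0,0,0,0,0]'

```text
time_s: 18.85
position: [0.4472, -0.2454, 0.1026]
eef_rot: [-0.001, 0.96, 0.28, -0.001]
force: [0.8, 0.3, -1.0]
width: 0.0595
gripper_force: 30.0
```

Run:
```python
from h import *
f=grab('wrist'); held(f)
x,y=v2w(-8,-18); a=VY+90
plan((x,y,.14,a),(x,y,.06,a),(x,y,.0172,a))
```

```text
held tool pct5/50/95 [[-10.1, -25.0, 0.5], [3.5, -0.3, 10.1], [11.4, 26.6, 11.2]] 6821
from [ 0.4473 -0.2455  0.1028 32.4954]
slide [1.0, -0.45, -0.12] spin -0.123
slide [1.0, -0.17, -0.11] spin -0.114
slide [1.0, 0.07, -0.1] spin -0.113
slide [0.37, 0.11, -0.04] spin -0.043
 -> at [6.38000e-01 4.79000e-02 1.39800e-01 7.96554e+01]
slide [-0.0, 0.0, 0.8] spin 0.0
 -> at [6.38000e-01 4.79000e-02 5.98000e-02 7.96554e+01]
slide [-0.0, 0.0, 0.43] spin 0.0
 -> at [6.38000e-01 4.79000e-02 1.68000e-02 7.96554e+01]
```

>>> arm_command --pt "0.3 -0.14 -0.12" --pt "0.6 -0.28 -0.12" --pt "1 -0.45 -0.12" --pt "1 -0.45 -0.12" --pt "1 -0.45 -0.12" --pt "1 -0.45 -0.12" --pt "1 -0.45 -0.12" --pt "1 -0.45 -0.12" --spin '[-0.05,-0.1,-0.123,-0.123,-0.123,-0.123,-0.123,-0.123]'

```text
time_s: 19.7
position: [0.5074, -0.1548, 0.1157]
eef_rot: [-0.0, 0.916, 0.4, -0.0]
force: [-0.2, -0.1, -0.1]
width: 0.0598
gripper_force: 30.0
```

>>> arm_command --pt "0.4 -0.07 -0.11" --pt "0.8 -0.14 -0.11" --pt "1 -0.17 -0.11" --pt "1 -0.17 -0.11" --pt "1 -0.17 -0.11" --pt "1 -0.17 -0.11" --pt "1 -0.17 -0.11" --pt "1 -0.17 -0.11" --spin '[-0.05,-0.1,-0.114,-0.114,-0.114,-0.114,-0.114,-0.114]'

```text
time_s: 20.5
position: [0.5629, -0.0698, 0.1268]
eef_rot: [-0.0, 0.862, 0.506, -0.0]
force: [0.6, -0.7, -0.1]
width: 0.0598
gripper_force: 30.0
```

>>> arm_command --pt "0.4 0.03 -0.1" --pt "0.8 0.06 -0.1" --pt "1 0.07 -0.1" --pt "1 0.07 -0.1" --pt "1 0.07 -0.1" --pt "1 0.07 -0.1" --pt "1 0.07 -0.1" --pt "1 0.07 -0.1" --spin '[-0.05,-0.1,-0.113,-0.113,-0.113,-0.113,-0.113,-0.113]'

```text
time_s: 21.3
position: [0.6176, 0.0142, 0.1368]
eef_rot: [0.0, 0.796, 0.605, -0.0]
force: [-0.5, -0.3, -1.2]
width: 0.0599
gripper_force: 30.0
```

>>> arm_command --pt "0.37 0.11 0" --pt "0.37 0.11 0" --pt "0.37 0.11 0.2" --pt "0.37 0.11 0.5" --pt "0.37 0.11 0.77" --pt "0.37 0.11 0.77" --pt "0.37 0.11 0.77" --pt "0.37 0.11 0.77" --spin '[-0.043,-0.043,-0.043,-0.043,-0.043,-0.043,-0.043,-0.043]'

```text
time_s: 22.1
position: [0.6392, 0.0473, 0.0616]
eef_rot: [0.001, 0.768, 0.64, 0.001]
force: [0.6, 0.8, -0.2]
width: 0.0594
gripper_force: 30.0
```

Run:
```python
from h import *
x,y=v2w(-8,-18); a=VY+90
plan((x,y,.0165,a))
```

```text
from [6.39200e-01 4.73000e-02 6.16000e-02 7.96339e+01]
slide [0.0, -0.01, 0.45] spin -0.0
 -> at [6.38200e-01 4.75000e-02 1.66000e-02 7.96339e+01]
```

>>> arm_command --pt "0 0 0.1" --pt "0 0 0.2" --pt "0 0 0.3" --pt "0 0 0.38" --pt "0 0 0.42" --pt "0 0 0.45" --pt "0 0 0.45" --pt "0 0 0.45" --spin '[0,0,0,0,0,0,0,0]'

```text
time_s: 22.9
position: [0.6382, 0.0477, 0.0158]
eef_rot: [-0.0, 0.768, 0.641, -0.0]
force: [-4.8, 0.3, 9.1]
width: 0.0596
gripper_force: 30.0
```

>>> arm_command --pt "0 0 0" --pt "0 0 0" --pt "0 0 0" --pt "0 0 0" --pt "0 0 0" --pt "0 0 0" --pt "0 0 0" --pt "0 0 0" --spin '[0,0,0,0,0,0,0,0]' --jaw 1

```text
time_s: 23.7
position: [0.6383, 0.0477, 0.0147]
eef_rot: [-0.0, 0.768, 0.641, -0.0]
force: [1.5, -0.7, 0.2]
width: 0.0881
gripper_force: 0.0
```

>>> arm_command --pt "0 0 -0.2" --pt "0 0 -0.5" --pt "0 0 -1" --pt "0 0 -1" --pt "0 0 -1" --pt "0 0 -1" --pt "0 0 -1" --pt "0 0 -1" --spin '[0,0,0,0,0,0,0,0]'

```text
time_s: 24.5
position: [0.638, 0.0477, 0.1137]
eef_rot: [-0.001, 0.768, 0.64, -0.001]
force: [-0.4, -0.7, 0.5]
width: 0.0881
gripper_force: 0.0
```

```bash
sed -i "s/return \[\*o\['position'\],np.degrees(2\*np.arctan2(q\[2\],q\[1\]))\]/a=np.degrees(2*np.arctan2(q[2],q[1])); return [*o['position'],(a+120)%360-120]/" h.py
python3 - <<'E'
from h import *
f=grab('top'); sticks(f,.008,.022)
plan((.4342,-.1235,.12,215.2),(.4342,-.1235,.06,215.2))
E
```

```text
(array([ 549.7, -199.2]), np.float64(46.3), array([58., 23.]), array([364., 236.]), np.int32(199), np.float64(0.02))
(array([445.7,  26.6]), np.float64(120.7), array([24., 60.]), array([278., 273.]), np.int32(188), np.float64(0.022))
(array([ 434.3, -122.5]), np.float64(125.4), array([23., 59.]), array([334., 279.]), np.int32(206), np.float64(0.021))
(array([350.7,  34.7]), np.float64(80.1), array([56., 24.]), array([273., 309.]), np.int32(197), np.float64(0.021))
(array([ 321.8, -122.3]), np.float64(-22.9), array([24., 60.]), array([333., 322.]), np.int32(210), np.float64(0.02))
from [6.38000e-01 4.77000e-02 1.13900e-01 7.96561e+01]
slide [-1.0, -0.83, -0.03] spin -0.55
slide [0.28, -1.0, -0.02] spin -0.442
slide [0.3, -0.12, -0.01] spin -0.138
 -> at [ 4.343000e-01 -1.236000e-01  1.199000e-01  2.152561e+02]
slide [0.0, 0.0, 0.6] spin 0.0
 -> at [ 4.343000e-01 -1.236000e-01  5.990000e-02  2.152561e+02]
```

>>> arm_command --pt "-0.3 -0.25 -0.03" --pt "-0.6 -0.5 -0.03" --pt "-1 -0.83 -0.03" --pt "-1 -0.83 -0.03" --pt "-1 -0.83 -0.03" --pt "-1 -0.83 -0.03" --pt "-1 -0.83 -0.03" --pt "-1 -0.83 -0.03" --spin '[-0.55,-0.55,-0.55,-0.55,-0.55,-0.55,-0.55,-0.55]'

```text
time_s: 25.35
position: [0.5386, -0.0358, 0.1175]
eef_rot: [-0.0, 0.293, 0.956, 0.0]
force: [-0.0, 0.2, -0.4]
width: 0.0878
gripper_force: 0.0
```

>>> arm_command --pt "0.1 -0.4 -0.02" --pt "0.2 -0.8 -0.02" --pt "0.28 -1 -0.02" --pt "0.28 -1 -0.02" --pt "0.28 -1 -0.02" --pt "0.28 -1 -0.02" --pt "0.28 -1 -0.02" --pt "0.28 -1 -0.02" --spin '[-0.442,-0.442,-0.442,-0.442,-0.442,-0.442,-0.442,-0.442]'

```text
time_s: 26.15
position: [0.4591, -0.1026, 0.1196]
eef_rot: [-0.0, -0.162, 0.987, 0.0]
force: [0.2, -0.4, -0.2]
width: 0.0881
gripper_force: 0.0
```

>>> arm_command --pt "0.3 -0.12 0" --pt "0.3 -0.12 0" --pt "0.3 -0.12 0.2" --pt "0.3 -0.12 0.4" --pt "0.3 -0.12 0.59" --pt "0.3 -0.12 0.59" --pt "0.3 -0.12 0.59" --pt "0.3 -0.12 0.59" --spin '[-0.138,-0.138,-0.138,-0.138,-0.138,-0.138,-0.138,-0.138]'

```text
time_s: 26.95
position: [0.4351, -0.1238, 0.0616]
eef_rot: [0.001, -0.303, 0.953, -0.001]
force: [0.5, 0.4, 0.0]
width: 0.0878
gripper_force: 0.0
```

Run:
```python
from h import *
f=grab('wrist'); sticks(f,.008,.022,800)
plan((.4342,-.1235,.0045,215.2))
```

```text
(array([ 433.4, -124.4]), np.float64(125.3), array([24., 60.]), array([327., 258.]), np.int32(3615), np.float64(0.017))
from [ 4.351000e-01 -1.238000e-01  6.160000e-02  2.152455e+02]
slide [0.01, 0.01, 0.57] spin 0.0
 -> at [ 4.337000e-01 -1.236000e-01  4.600000e-03  2.152455e+02]
```

>>> arm_command --pt "0 0 0.15" --pt "0 0 0.3" --pt "0 0 0.42" --pt "0 0 0.5" --pt "0 0 0.55" --pt "0 0 0.57" --pt "0 0 0.57" --pt "0 0 0.57" --spin '[0,0,0,0,0,0,0,0]'

```text
time_s: 27.8
position: [0.4348, -0.1237, 0.0041]
eef_rot: [0.0, -0.303, 0.953, -0.0]
force: [1.5, 0.2, -0.4]
width: 0.0882
gripper_force: 0.0
```

>>> arm_command --pt "0 0 0" --pt "0 0 0" --pt "0 0 0" --pt "0 0 0" --pt "0 0 0" --pt "0 0 0" --pt "0 0 0" --pt "0 0 0" --spin '[0,0,0,0,0,0,0,0]' --jaw 0

```text
time_s: 28.6
position: [0.4346, -0.1236, 0.0038]
eef_rot: [0.0, -0.303, 0.953, -0.0]
force: [-0.6, 1.1, 1.6]
width: 0.0593
gripper_force: 30.0
```

>>> arm_command --pt "0 0 -0.2" --pt "0 0 -0.5" --pt "0 0 -0.8" --pt "0 0 -1" --pt "0 0 -1" --pt "0 0 -1" --pt "0 0 -1" --pt "0 0 -1" --spin '[0,0,0,0,0,0,0,0]'

```text
time_s: 29.4
position: [0.4342, -0.1233, 0.1027]
eef_rot: [-0.001, -0.303, 0.953, 0.001]
force: [-0.1, 0.2, -1.2]
width: 0.0596
gripper_force: 30.0
```

Run:
```python
from h import *
f=grab('wrist'); held(f)
x,y=v2w(-8,10); a=VY+90
plan((x,y,.13,a),(x,y,.06,a))
```

```text
held tool pct5/50/95 [[-8.5, -26.6, 0.8], [5.0, -2.0, 10.1], [13.2, 24.9, 11.2]] 6846
from [ 4.343000e-01 -1.234000e-01  1.029000e-01  2.152533e+02]
slide [-1.0, 0.15, -0.1] spin 0.396
slide [-0.68, 1.0, -0.11] spin 0.475
slide [0.25, 0.61, -0.06] spin 0.259
 -> at [6.43200e-01 7.48000e-02 1.29900e-01 7.96533e+01]
slide [0.0, -0.0, 0.7] spin 0.0
 -> at [6.43200e-01 7.48000e-02 5.99000e-02 7.96533e+01]
```

>>> arm_command --pt "-0.3 0.05 -0.1" --pt "-0.6 0.1 -0.1" --pt "-1 0.15 -0.1" --pt "-1 0.15 -0.1" --pt "-1 0.15 -0.1" --pt "-1 0.15 -0.1" --pt "-1 0.15 -0.1" --pt "-1 0.15 -0.1" --spin '[0.07,0.14,0.21,0.28,0.35,0.396,0.396,0.396]'

```text
time_s: 30.25
position: [0.5075, -0.0536, 0.1134]
eef_rot: [-0.0, 0.106, 0.994, 0.0]
force: [-0.1, -0.2, -0.8]
width: 0.0599
gripper_force: 30.0
```

>>> arm_command --pt "-0.2 0.3 -0.1" --pt "-0.4 0.6 -0.1" --pt "-0.68 1 -0.11" --pt "-0.68 1 -0.11" --pt "-0.68 1 -0.11" --pt "-0.68 1 -0.11" --pt "-0.68 1 -0.11" --pt "-0.68 1 -0.11" --spin '[0.07,0.14,0.21,0.28,0.35,0.42,0.475,0.475]'

```text
time_s: 31.05
position: [0.5952, 0.0296, 0.1244]
eef_rot: [-0.0, 0.568, 0.823, -0.0]
force: [0.0, -1.3, -0.7]
width: 0.06
gripper_force: 30.0
```

>>> arm_command --pt "0.1 0.3 0" --pt "0.25 0.61 0" --pt "0.25 0.61 0" --pt "0.25 0.61 0" --pt "0.25 0.61 0.2" --pt "0.25 0.61 0.4" --pt "0.25 0.61 0.64" --pt "0.25 0.61 0.64" --spin '[0.07,0.14,0.21,0.259,0.259,0.259,0.259,0.259]'

```text
time_s: 31.85
position: [0.6417, 0.0746, 0.0575]
eef_rot: [-0.002, 0.767, 0.642, -0.002]
force: [-0.4, -0.1, -0.9]
width: 0.0597
gripper_force: 30.0
```

>>> arm_command --pt "0 0 0" --pt "0 0 0" --pt "0 0 0" --pt "0 0 0" --pt "0 0 0" --pt "0 0 0" --pt "0 0 0" --pt "0 0 0" --spin '[0,0,0,0,0,0,0,0]'

```text
time_s: 32.65
position: [0.6435, 0.0746, 0.0607]
eef_rot: [-0.0, 0.768, 0.641, -0.0]
force: [0.3, 0.0, -0.4]
width: 0.0595
gripper_force: 30.0
```

Run:
```python
from h import *
x,y=v2w(-8,10); a=VY+90
plan((x,y,.0172,a))
```

```text
from [6.43500e-01 7.46000e-02 6.07000e-02 7.96586e+01]
slide [0.0, -0.01, 0.44] spin 0.0
 -> at [6.42500e-01 7.48000e-02 1.67000e-02 7.96586e+01]
```

>>> arm_command --pt "0 0 0.1" --pt "0 0 0.2" --pt "0 0 0.3" --pt "0 0 0.36" --pt "0 0 0.4" --pt "0 0 0.43" --pt "0 0 0.43" --pt "0 0 0.43" --spin '[0,0,0,0,0,0,0,0]'

```text
time_s: 33.45
position: [0.6437, 0.0746, 0.018]
eef_rot: [0.0, 0.768, 0.64, 0.0]
force: [0.3, -0.1, -0.3]
width: 0.0595
gripper_force: 30.0
```

>>> arm_command --pt "0 0 0" --pt "0 0 0" --pt "0 0 0" --pt "0 0 0" --pt "0 0 0" --pt "0 0 0" --pt "0 0 0" --pt "0 0 0" --spin '[0,0,0,0,0,0,0,0]' --jaw 1

```text
time_s: 34.25
position: [0.6435, 0.0746, 0.0177]
eef_rot: [-0.0, 0.768, 0.64, -0.0]
force: [0.4, 0.2, 0.4]
width: 0.0878
gripper_force: 0.0
```

>>> arm_command --pt "0 0 -0.2" --pt "0 0 -0.5" --pt "0 0 -1" --pt "0 0 -1" --pt "0 0 -1" --pt "0 0 -1" --pt "0 0 -1" --pt "0 0 -1" --spin '[0,0,0,0,0,0,0,0]'

```text
time_s: 35.05
position: [0.6431, 0.0746, 0.1167]
eef_rot: [-0.001, 0.768, 0.64, -0.001]
force: [-0.3, -0.0, 0.9]
width: 0.0878
gripper_force: 0.0
```

Run:
```python
from h import *
f=grab('top'); sticks(f,.008,.022)
plan((.4458,.0258,.12,210.6),(.4458,.0258,.06,210.6))
```

```text
(array([ 549.8, -199.1]), np.float64(47.0), array([58., 23.]), array([364., 236.]), np.int32(202), np.float64(0.019))
(array([445.6,  26.8]), np.float64(120.6), array([24., 59.]), array([277., 273.]), np.int32(206), np.float64(0.019))
(array([350.9,  36.6]), np.float64(81.0), array([60., 24.]), array([272., 309.]), np.int32(209), np.float64(0.02))
(array([ 321.7, -122.4]), np.float64(-22.6), array([24., 60.]), array([333., 322.]), np.int32(212), np.float64(0.019))
from [6.43200e-01 7.47000e-02 1.16900e-01 7.96545e+01]
slide [-0.42, -0.93, -0.02] spin -0.55
slide [0.68, -0.76, -0.01] spin -0.541
 -> at [4.452000e-01 2.570000e-02 1.199000e-01 2.105745e+02]
slide [-0.01, -0.0, 0.6] spin -0.0
 -> at [4.460000e-01 2.620000e-02 5.990000e-02 2.105745e+02]
```

>>> arm_command --pt "-0.14 -0.3 -0.02" --pt "-0.28 -0.6 -0.02" --pt "-0.42 -0.93 -0.02" --pt "-0.42 -0.93 -0.02" --pt "-0.42 -0.93 -0.02" --pt "-0.42 -0.93 -0.02" --pt "-0.42 -0.93 -0.02" --pt "-0.42 -0.93 -0.02" --spin '[-0.55,-0.55,-0.55,-0.55,-0.55,-0.55,-0.55,-0.55]'

```text
time_s: 35.9
position: [0.5444, 0.05, 0.1195]
eef_rot: [-0.0, 0.293, 0.956, -0.0]
force: [0.1, -0.9, 0.3]
width: 0.0883
gripper_force: 0.0
```

>>> arm_command --pt "0.3 -0.35 -0.01" --pt "0.68 -0.76 -0.01" --pt "0.68 -0.76 -0.01" --pt "0.68 -0.76 -0.01" --pt "0.68 -0.76 -0.01" --pt "0.68 -0.76 -0.01" --pt "0.68 -0.76 -0.01" --pt "0.68 -0.76 -0.01" --spin '[-0.541,-0.541,-0.541,-0.541,-0.541,-0.541,-0.541,-0.541]'

```text
time_s: 36.7
position: [0.4454, 0.0256, 0.1206]
eef_rot: [-0.0, -0.266, 0.964, 0.0]
force: [-0.3, 0.5, 0.3]
width: 0.088
gripper_force: 0.0
```

>>> arm_command --pt "0 0 0.1" --pt "0 0 0.3" --pt "0 0 0.5" --pt "0 0 0.6" --pt "0 0 0.6" --pt "0 0 0.6" --pt "0 0 0.6" --pt "0 0 0.6" --spin '[0,0,0,0,0,0,0,0]'

```text
time_s: 37.5
position: [0.4458, 0.0256, 0.0613]
eef_rot: [0.001, -0.264, 0.965, -0.0]
force: [0.5, -0.0, -0.2]
width: 0.0884
gripper_force: 0.0
```

Run:
```python
from h import *
f=grab('wrist'); sticks(f,.008,.022,800)
plan((.4452,.0255,.0045,210.6))
```

```text
(array([445.4,  25. ]), np.float64(120.4), array([24., 60.]), array([325., 260.]), np.int32(3597), np.float64(0.016))
from [4.458000e-01 2.560000e-02 6.130000e-02 2.105661e+02]
slide [0.01, 0.0, 0.57] spin -0.0
 -> at [4.449000e-01 2.510000e-02 4.300000e-03 2.105661e+02]
```

>>> arm_command --pt "0 0 0.15" --pt "0 0 0.3" --pt "0 0 0.42" --pt "0 0 0.5" --pt "0 0 0.55" --pt "0 0 0.57" --pt "0 0 0.57" --pt "0 0 0.57" --spin '[0,0,0,0,0,0,0,0]'

```text
time_s: 38.35
position: [0.4457, 0.0256, 0.0041]
eef_rot: [0.0, -0.264, 0.965, -0.0]
force: [-0.1, -0.1, 0.4]
width: 0.0883
gripper_force: 0.0
```

>>> arm_command --pt "0 0 0" --pt "0 0 0" --pt "0 0 0" --pt "0 0 0" --pt "0 0 0" --pt "0 0 0" --pt "0 0 0" --pt "0 0 0" --spin '[0,0,0,0,0,0,0,0]' --jaw 0

```text
time_s: 39.15
position: [0.4455, 0.0257, 0.0038]
eef_rot: [0.0, -0.264, 0.965, -0.0]
force: [-0.7, -0.3, 2.9]
width: 0.06
gripper_force: 30.0
```

>>> arm_command --pt "0 0 -0.2" --pt "0 0 -0.5" --pt "0 0 -0.8" --pt "0 0 -1" --pt "0 0 -1" --pt "0 0 -1" --pt "0 0 -1" --pt "0 0 -1" --spin '[0,0,0,0,0,0,0,0]'

```text
time_s: 39.95
position: [0.4449, 0.0257, 0.1027]
eef_rot: [-0.001, -0.264, 0.965, 0.0]
force: [-0.3, -0.7, -0.2]
width: 0.0595
gripper_force: 30.0
```

Run:
```python
from h import *
f=grab('wrist'); held(f)
x,y=v2w(-8,38); a=VY+90
plan((x,y,.13,a),(x,y,.06,a))
```

```text
held tool pct5/50/95 [[-9.6, -26.6, 0.7], [4.0, -2.0, 10.1], [12.1, 24.9, 11.2]] 6836
from [4.451000e-01 2.570000e-02 1.029000e-01 2.105722e+02]
slide [-1.0, -0.17, -0.13] spin 0.51
slide [-0.69, 0.85, -0.13] spin 0.55
slide [0.03, 0.05, -0.01] spin 0.031
 -> at [ 0.6478  0.1023  0.1299 79.6522]
slide [0.0, 0.0, 0.7] spin 0.0
 -> at [6.47800e-01 1.02300e-01 5.99000e-02 7.96522e+01]
```

>>> arm_command --pt "-0.3 -0.05 -0.1" --pt "-0.6 -0.1 -0.13" --pt "-1 -0.17 -0.13" --pt "-1 -0.17 -0.13" --pt "-1 -0.17 -0.13" --pt "-1 -0.17 -0.13" --pt "-1 -0.17 -0.13" --pt "-1 -0.17 -0.13" --spin '[0.07,0.14,0.21,0.28,0.35,0.42,0.49,0.51]'

```text
time_s: 40.8
position: [0.54, 0.0619, 0.116]
eef_rot: [-0.001, 0.266, 0.964, -0.0]
force: [-0.5, 0.1, -0.5]
width: 0.0597
gripper_force: 30.0
```

>>> arm_command --pt "-0.2 0.25 -0.1" --pt "-0.4 0.5 -0.13" --pt "-0.69 0.85 -0.13" --pt "-0.69 0.85 -0.13" --pt "-0.69 0.85 -0.13" --pt "-0.69 0.85 -0.13" --pt "-0.69 0.85 -0.13" --pt "-0.69 0.85 -0.13" --spin '[0.07,0.14,0.21,0.28,0.35,0.42,0.49,0.55]'

```text
time_s: 41.6
position: [0.6427, 0.0999, 0.1287]
eef_rot: [-0.0, 0.749, 0.663, -0.001]
force: [0.6, -0.3, -0.4]
width: 0.0598
gripper_force: 30.0
```

>>> arm_command --pt "0.03 0.05 0" --pt "0.03 0.05 0.2" --pt "0.03 0.05 0.4" --pt "0.03 0.05 0.6" --pt "0.03 0.05 0.69" --pt "0.03 0.05 0.69" --pt "0.03 0.05 0.69" --pt "0.03 0.05 0.69" --spin '[0.031,0.031,0.031,0.031,0.031,0.031,0.031,0.031]'

```text
time_s: 42.4
position: [0.6487, 0.1023, 0.0618]
eef_rot: [0.001, 0.768, 0.64, 0.001]
force: [-0.1, 0.5, -0.1]
width: 0.0595
gripper_force: 30.0
```

Run:
```python
from h import *
x,y=v2w(-8,38); a=VY+90
plan((x,y,.0172,a))
```

```text
from [6.48700e-01 1.02300e-01 6.18000e-02 7.96571e+01]
slide [0.0, -0.01, 0.45] spin 0.0
 -> at [6.47700e-01 1.02400e-01 1.68000e-02 7.96571e+01]
```

>>> arm_command --pt "0 0 0.1" --pt "0 0 0.2" --pt "0 0 0.3" --pt "0 0 0.36" --pt "0 0 0.4" --pt "0 0 0.43" --pt "0 0 0.43" --pt "0 0 0.43" --spin '[0,0,0,0,0,0,0,0]'

```text
time_s: 43.2
position: [0.6483, 0.1023, 0.018]
eef_rot: [0.0, 0.768, 0.64, 0.0]
force: [-0.7, 0.7, 0.4]
width: 0.0598
gripper_force: 30.0
```

>>> arm_command --pt "0 0 0" --pt "0 0 0" --pt "0 0 0" --pt "0 0 0" --pt "0 0 0" --pt "0 0 0" --pt "0 0 0" --pt "0 0 0" --spin '[0,0,0,0,0,0,0,0]' --jaw 1

```text
time_s: 44.0
position: [0.6482, 0.1023, 0.0177]
eef_rot: [-0.0, 0.768, 0.641, -0.0]
force: [-0.8, 0.2, -0.6]
width: 0.0882
gripper_force: 0.0
```

>>> arm_command --pt "0 0 -0.2" --pt "0 0 -0.5" --pt "0 0 -1" --pt "0 0 -1" --pt "0 0 -1" --pt "0 0 -1" --pt "0 0 -1" --pt "0 0 -1" --spin '[0,0,0,0,0,0,0,0]'

```text
time_s: 44.8
position: [0.6478, 0.1023, 0.1166]
eef_rot: [-0.001, 0.768, 0.64, -0.001]
force: [1.1, -0.6, 0.3]
width: 0.088
gripper_force: 0.0
```

Run:
```python
from h import *
f=grab('top'); sticks(f,.008,.022)
print('w');f=grab('wrist'); sticks(f,.008,.03,600)
plan((.4706,.144,.12,115.3),(.4706,.144,.06,115.3))
```

```text
(array([ 549.8, -199.2]), np.float64(46.0), array([58., 23.]), array([364., 236.]), np.int32(202), np.float64(0.019))
(array([351.2,  36.4]), np.float64(80.0), array([59., 23.]), array([272., 309.]), np.int32(209), np.float64(0.021))
(array([ 322.1, -122.1]), np.float64(-22.5), array([24., 60.]), array([333., 322.]), np.int32(211), np.float64(0.02))
w
(array([470.7, 143.4]), np.float64(25.9), array([61., 24.]), array([ 89., 221.]), np.int32(2490), np.float64(0.017))
from [ 0.648   0.1023  0.1171 79.6543]
slide [0.05, -1.0, -0.02] spin -0.163
slide [0.31, -0.76, -0.01] spin -0.134
 -> at [  0.4705   0.1436   0.1201 115.2943]
slide [0.0, 0.0, 0.6] spin -0.0
 -> at [4.705000e-01 1.436000e-01 6.010000e-02 1.152943e+02]
```

>>> arm_command --pt "0.02 -0.3 -0.02" --pt "0.03 -0.6 -0.02" --pt "0.05 -1 -0.02" --pt "0.05 -1 -0.02" --pt "0.05 -1 -0.02" --pt "0.05 -1 -0.02" --pt "0.05 -1 -0.02" --pt "0.05 -1 -0.02" --spin '[-0.06,-0.12,-0.163,-0.163,-0.163,-0.163,-0.163,-0.163]'

```text
time_s: 45.7
position: [0.5513, 0.1249, 0.1196]
eef_rot: [0.0, 0.648, 0.761, 0.0]
force: [-0.9, 0.6, 0.2]
width: 0.0884
gripper_force: 0.0
```

>>> arm_command --pt "0.15 -0.38 -0.01" --pt "0.31 -0.76 -0.01" --pt "0.31 -0.76 -0.01" --pt "0.31 -0.76 0.1" --pt "0.31 -0.76 0.3" --pt "0.31 -0.76 0.5" --pt "0.31 -0.76 0.59" --pt "0.31 -0.76 0.59" --spin '[-0.06,-0.134,-0.134,-0.134,-0.134,-0.134,-0.134,-0.134]'

```text
time_s: 46.5
position: [0.4708, 0.1433, 0.0594]
eef_rot: [-0.001, 0.536, 0.844, -0.001]
force: [0.5, -0.4, -0.1]
width: 0.0882
gripper_force: 0.0
```

Run:
```python
from h import *
f=grab('wrist'); sticks(f,.008,.022,800)
plan((.4706,.1437,.0045,115.3))
```

```text
(array([470.3, 143.5]), np.float64(25.6), array([60., 24.]), array([324., 260.]), np.int32(3685), np.float64(0.016))
from [4.712000e-01 1.434000e-01 6.040000e-02 1.152438e+02]
slide [0.01, -0.0, 0.56] spin -0.0
 -> at [4.708000e-01 1.443000e-01 4.400000e-03 1.152438e+02]
```

>>> arm_command --pt "0 0 0.15" --pt "0 0 0.3" --pt "0 0 0.42" --pt "0 0 0.5" --pt "0 0 0.55" --pt "0 0 0.57" --pt "0 0 0.57" --pt "0 0 0.57" --spin '[0,0,0,0,0,0,0,0]'

```text
time_s: 47.35
position: [0.471, 0.1436, 0.0041]
eef_rot: [0.0, 0.535, 0.845, 0.0]
force: [0.4, -0.7, -0.2]
width: 0.088
gripper_force: 0.0
```

>>> arm_command --pt "0 0 0" --pt "0 0 0" --pt "0 0 0" --pt "0 0 0" --pt "0 0 0" --pt "0 0 0" --pt "0 0 0" --pt "0 0 0" --spin '[0,0,0,0,0,0,0,0]' --jaw 0

```text
time_s: 48.15
position: [0.4708, 0.1436, 0.0038]
eef_rot: [0.0, 0.535, 0.845, 0.0]
force: [-0.3, 0.6, 1.8]
width: 0.0598
gripper_force: 30.0
```

>>> arm_command --pt "0 0 -0.2" --pt "0 0 -0.5" --pt "0 0 -0.8" --pt "0 0 -1" --pt "0 0 -1" --pt "0 0 -1" --pt "0 0 -1" --pt "0 0 -1" --spin '[0,0,0,0,0,0,0,0]'

```text
time_s: 48.95
position: [0.4702, 0.1435, 0.1026]
eef_rot: [-0.001, 0.535, 0.845, -0.001]
force: [1.0, -0.2, 0.4]
width: 0.0598
gripper_force: 30.0
```

Run:
```python
from h import *
f=grab('wrist'); held(f)
x,y=v2w(-8,65.5); a=VY+90
plan((x,y,.12,a),(x,y,.06,a))
```

```text
held tool pct5/50/95 [[-9.6, -25.9, 0.6], [3.9, -1.3, 10.1], [11.9, 25.6, 11.2]] 6825
from [4.703000e-01 1.435000e-01 1.028000e-01 1.152949e+02]
slide [-0.57, 1.0, -0.11] spin 0.186
slide [-0.08, 0.68, -0.06] spin 0.111
 -> at [ 0.6534  0.1303  0.1198 79.6549]
slide [-0.01, -0.0, 0.6] spin 0.0
 -> at [6.53200e-01 1.29300e-01 5.98000e-02 7.96549e+01]
```

>>> arm_command --pt "-0.2 0.3 -0.1" --pt "-0.4 0.65 -0.11" --pt "-0.57 1 -0.11" --pt "-0.57 1 -0.11" --pt "-0.57 1 -0.11" --pt "-0.57 1 -0.11" --pt "-0.57 1 -0.11" --pt "-0.57 1 -0.11" --spin '[0.06,0.12,0.186,0.186,0.186,0.186,0.186,0.186]'

```text
time_s: 49.8
position: [0.585, 0.1349, 0.115]
eef_rot: [0.0, 0.688, 0.725, 0.0]
force: [0.2, -0.2, -0.7]
width: 0.0597
gripper_force: 30.0
```

>>> arm_command --pt "-0.04 0.34 -0.06" --pt "-0.09 0.68 -0.06" --pt "-0.09 0.68 -0.06" --pt "-0.09 0.68 0.1" --pt "-0.09 0.68 0.3" --pt "-0.09 0.68 0.5" --pt "-0.09 0.68 0.54" --pt "-0.09 0.68 0.54" --spin '[0.06,0.111,0.111,0.111,0.111,0.111,0.111,0.111]'

```text
time_s: 50.6
position: [0.6533, 0.1295, 0.0607]
eef_rot: [-0.0, 0.768, 0.641, -0.0]
force: [0.0, 0.3, 0.0]
width: 0.0597
gripper_force: 30.0
```

>>> arm_command --pt "0 0 0" --pt "0 0 0" --pt "0 0 0" --pt "0 0 0" --pt "0 0 0" --pt "0 0 0" --pt "0 0 0" --pt "0 0 0" --spin '[0,0,0,0,0,0,0,0]'

```text
time_s: 51.4
position: [0.6539, 0.1293, 0.0607]
eef_rot: [-0.0, 0.768, 0.64, 0.0]
force: [0.9, 0.5, -1.0]
width: 0.0595
gripper_force: 30.0
```

Run:
```python
from h import *
x,y=v2w(-8,65.5); a=VY+90
f=grab('wrist','w4.png'); held(f)
plan((x,y,.0175,a))
```

```text
held tool pct5/50/95 [[-9.5, -25.4, 0.8], [3.9, -0.8, 10.0], [12.0, 26.0, 11.1]] 6795
from [6.53900e-01 1.29300e-01 6.07000e-02 7.96556e+01]
slide [0.0, -0.01, 0.43] spin 0.0
 -> at [6.52900e-01 1.29500e-01 1.77000e-02 7.96556e+01]
```

View pics/w4.png

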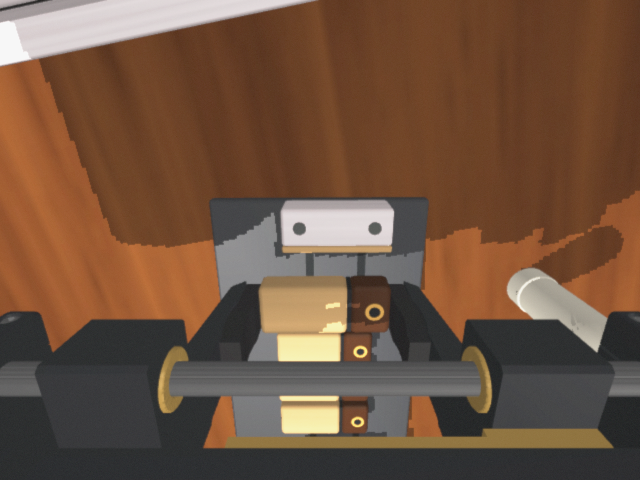

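The wrist view shows the last stick at (325,305) over its slot, with placed sticks at (325,347) and (325,417), caps toward the back. The fixed jaw is at (337,225) and the glue stick at (560,305), both clear.

>>> arm_command --pt "0 0 0.1" --pt "0 0 0.2" --pt "0 0 0.3" --pt "0 0 0.36" --pt "0 0 0.4" --pt "0 0 0.43" --pt "0 0 0.43" --pt "0 0 0.43" --spin '[0,0,0,0,0,0,0,0]'

```text
time_s: 52.25
position: [0.654, 0.1293, 0.018]
eef_rot: [0.0, 0.768, 0.64, 0.0]
force: [0.3, 0.2, -0.2]
width: 0.0597
gripper_force: 30.0
```

>>> arm_command --pt "0 0 0" --pt "0 0 0" --pt "0 0 0" --pt "0 0 0" --pt "0 0 0" --pt "0 0 0" --pt "0 0 0" --pt "0 0 0" --spin '[0,0,0,0,0,0,0,0]' --jaw 1

```text
time_s: 53.05
position: [0.6538, 0.1293, 0.0177]
eef_rot: [-0.0, 0.768, 0.641, -0.0]
force: [0.3, -0.1, -0.8]
width: 0.088
gripper_force: 0.0
```

>>> arm_command --pt "0 0 -0.2" --pt "0 0 -0.5" --pt "0 0 -1" --pt "0 0 -1" --pt "0 0 -1" --pt "0 0 -1" --pt "0 0 -1" --pt "0 0 -1" --spin '[0,0,0,0,0,0,0,0]'

```text
time_s: 53.85
position: [0.6535, 0.1293, 0.1166]
eef_rot: [-0.001, 0.768, 0.64, -0.001]
force: [0.7, 0.1, 0.2]
width: 0.0883
gripper_force: 0.0
```

Run:
```python
from h import *
f=grab('wrist'); W=world(f); Z=W[...,2]; g=f['image'].min(2)
k=(W[...,1]>.2)&(W[...,1]<.36)&(W[...,0]>.35)&(W[...,0]<.8)&(Z>-.01)&(Z<.05)&(g>120)
p=W[k]; print(k.sum(),Z[k].min(),Z[k].max())
kk=k&(Z>.018); r=cv2.minAreaRect((W[kk][:,:2]*1000).astype(np.float32)); print('ridge',r,kk.sum())
f=grab('top'); W=world(f); Z=W[...,2]; g=f['image'].min(2); V=np.indices((480,640)); k=(V[1]>160)&(V[1]<198)&(V[0]>155)&(V[0]<290)&(g>110)&(Z<.1)
k=cv2.morphologyEx(k.astype(np.uint8),cv2.MORPH_OPEN,np.ones((3,3)))>0
p=(W[k][:,:2]*1000).astype(np.float32); print('ruler top',cv2.minAreaRect(p),len(p))
kk=k&(Z>.016); p=(W[kk][:,:2]*1000).astype(np.float32);print('ridge top',cv2.minAreaRect(p),len(p), Z[kk].max())
```

```text
19537 -0.0022283729251725837 0.02673393161800902
ridge ((557.4959106445312, 291.4611511230469), (11.189397811889648, 172.9043426513672), 89.84288787841797) 4027
ruler top ((512.2778930664062, 303.0685119628906), (105.98988342285156, 24.851404190063477), 1.1710288524627686) 200
ridge top ((515.5957641601562, 294.7047119140625), (7.0726752281188965, 59.933048248291016), 89.33442687988281) 41 0.027609105273052714
```

Run:
```python
from h import *
plan((.571,.292,.14,-.2),(.571,.292,.06,-.2),(.571,.292,.0065,-.2))
```

```text
from [ 0.6537  0.1293  0.1171 79.6549]
slide [1.0, -0.76, -0.16] spin 0.458
slide [-0.02, -0.57, -0.07] spin 0.207
 -> at [ 0.5713  0.2923  0.1401 -0.1451]
slide [-0.0, 0.0, 0.8] spin 0.0
 -> at [ 0.5713  0.2923  0.0601 -0.1451]
slide [-0.0, 0.0, 0.54] spin 0.0
 -> at [ 0.5713  0.2923  0.0061 -0.1451]
```

>>> arm_command --pt "0.3 -0.2 -0.16" --pt "0.6 -0.45 -0.16" --pt "1 -0.76 -0.16" --pt "1 -0.76 -0.16" --pt "1 -0.76 -0.16" --pt "1 -0.76 -0.16" --pt "1 -0.76 -0.16" --pt "1 -0.76 -0.16" --spin '[0.07,0.14,0.21,0.28,0.35,0.42,0.458,0.458]'

```text
time_s: 54.75
position: [0.597, 0.2414, 0.1335]
eef_rot: [-0.0, 0.977, 0.214, -0.0]
force: [0.3, -0.0, -0.3]
width: 0.0886
gripper_force: 0.0
```

>>> arm_command --pt "-0.02 -0.3 -0.07" --pt "-0.02 -0.57 -0.07" --pt "-0.02 -0.57 -0.07" --pt "-0.02 -0.57 -0.07" --pt "-0.02 -0.57 -0.07" --pt "-0.02 -0.57 -0.07" --pt "-0.02 -0.57 -0.07" --pt "-0.02 -0.57 -0.07" --spin '[0.07,0.14,0.207,0.207,0.207,0.207,0.207,0.207]'

```text
time_s: 55.55
position: [0.5716, 0.292, 0.1407]
eef_rot: [0.0, 1.0, -0.001, -0.0]
force: [0.1, -0.4, 0.1]
width: 0.0884
gripper_force: 0.0
```

Run:
```python
from h import *
f=grab('wrist','w5.png'); W=world(f); Z=W[...,2]; g=f['image'].min(2)
k=(W[...,1]>.22)&(W[...,1]<.36)&(W[...,0]>.35)&(W[...,0]<.8)&(Z>-.01)&(Z<.05)&(g>120)
r=cv2.minAreaRect((W[k][:,:2]*1000).astype(np.float32)); print('all',r,k.sum(),W[k].max(0))
kk=k&(Z>.018); r=cv2.minAreaRect((W[kk][:,:2]*1000).astype(np.float32)); print('ridge',r,kk.sum(),W[kk].max(0))
f=grab('top','t2.png'); W=world(f); t=np.radians(VY); V=(W[...,:2]-VO)@np.array([[np.cos(t),-np.sin(t)],[np.sin(t),np.cos(t)]])*1000; Z=W[...,2]*1000
k=(abs(V[...,0])<50)&(abs(V[...,1])<78)&(Z>19)&(Z<33); print('row px',k.sum()); 
if k.any(): print(np.percentile(V[k],[1,50,99],axis=0).round(1),np.histogram(V[k][:,1],bins=np.arange(-80,81,4))[0])
plan((.571,.292,.06,-.2),(.571,.292,.0065,-.2))
```

```text
all ((573.747802734375, 291.058837890625), (45.0594596862793, 300.60040283203125), 89.6738510131836) 17553 [0.72403188 0.31444376 0.02653243]
ridge ((578.302490234375, 291.4476623535156), (10.424271583557129, 271.6625671386719), 89.75812530517578) 4314 [0.71413961 0.29683897 0.02653243]
row px 1027
[[-46.5 -57.8]
 [-11.    0.9]
 [ 21.4  76.2]] [ 0  0  0  0  2 21 35 35 38 29 34 34 33 34 34 36 35 37 37 33 33 34 30  9
  0  0 20 35 35 36 34 33 18 15 36 35 34 32 37 14]
from [ 0.5715  0.2921  0.1407 -0.1179]
slide [-0.0, 0.0, 0.81] spin 0.001
 -> at [ 0.5715  0.2921  0.0597 -0.2379]
slide [-0.0, 0.0, 0.53] spin -0.0
 -> at [ 0.5715  0.2921  0.0067 -0.2379]
```

View pics/t2.png

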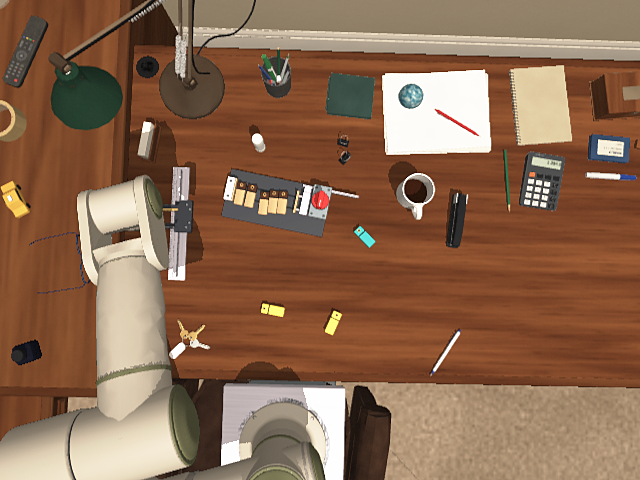

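The top view shows all five sticks in the vise at (238–285,185–215). The third, near (265,205), seems to have been knocked a little forward. The gripper is over the ruler at (180,215). I'll measure the row.

```bash
cat >> h.py <<'E'
def row(f,zlo=20,zhi=36):
    W=world(f); t=np.radians(VY); V=(W[...,:2]-VO)@np.array([[np.cos(t),-np.sin(t)],[np.sin(t),np.cos(t)]])*1000; Z=W[...,2]*1000
    k=(abs(V[...,0])<70)&(abs(V[...,1])<79)&(Z>zlo)&(Z<zhi); v=V[k]
    for b in range(-80,80,5):
        s=v[(v[:,1]>=b)&(v[:,1]<b+5)]
        if len(s)>2: print(b,len(s),s[:,0].min().round(1),s[:,0].max().round(1))
E
python3 - <<'E'
from h import *
row(grab('top'))
im=cv2.imread('pics/t2.png')[160:245,215:345]; cv2.imwrite('pics/c2.png',cv2.resize(im,None,fx=6,fy=6,interpolation=cv2.INTER_CUBIC))
E
```

```text
-60 30 -36.6 17.1
-55 46 -37.3 22.3
-50 40 -36.4 21.7
-45 44 -37.5 20.1
-40 40 -34.9 20.9
-35 41 -39.8 17.2
-30 45 -40.8 20.1
-25 43 -40.9 18.2
-20 44 -41.2 16.9
-15 45 -48.6 16.5
-10 43 -46.7 10.3
-5 44 -48.8 9.1
0 43 -49.0 9.8
5 47 -50.0 8.9
10 19 -39.9 8.5
25 32 -37.6 20.6
30 44 -37.0 20.2
35 46 -37.7 21.8
40 40 -36.5 20.3
45 42 -37.2 20.6
50 9 -33.2 19.4
55 43 -36.9 22.9
60 45 -37.0 22.1
65 43 -36.4 21.3
70 43 -36.9 22.4
75 29 -37.3 21.3
```

View pics/c2.png

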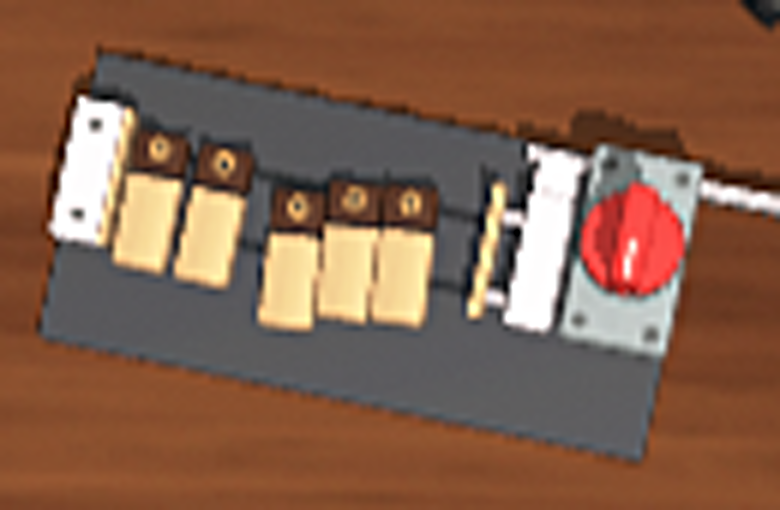

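The crop shows the third stick at (290,262) about 11 mm forward and slightly turned, still in tolerance, and the ruler push will fix it. Gripping the ruler by its ridge.

>>> arm_command --pt "0 0 0.2" --pt "0 0 0.4" --pt "0 0 0.6" --pt "0 0 0.8" --pt "0 0 0.8" --pt "0 0 0.8" --pt "0 0 0.8" --pt "0 0 0.8" --spin '[0,0,0,0,0,0,0,0]'

```text
time_s: 56.5
position: [0.5719, 0.2924, 0.0619]
eef_rot: [-0.0, 1.0, -0.001, 0.001]
force: [-0.0, 0.8, 0.4]
width: 0.0883
gripper_force: 0.0
```

>>> arm_command --pt "0 0 0.15" --pt "0 0 0.3" --pt "0 0 0.4" --pt "0 0 0.47" --pt "0 0 0.51" --pt "0 0 0.53" --pt "0 0 0.53" --pt "0 0 0.53" --spin '[0,0,0,0,0,0,0,0]'

```text
time_s: 57.3
position: [0.5716, 0.2924, 0.0081]
eef_rot: [-0.0, 1.0, -0.001, 0.0]
force: [-0.7, 0.2, 0.1]
width: 0.0881
gripper_force: 0.0
```

>>> arm_command --pt "0 0 0" --pt "0 0 0" --pt "0 0 0" --pt "0 0 0" --pt "0 0 0" --pt "0 0 0" --pt "0 0 0" --pt "0 0 0" --spin '[0,0,0,0,0,0,0,0]' --jaw 0

```text
time_s: 58.1
position: [0.5714, 0.2923, 0.0077]
eef_rot: [-0.0, 1.0, -0.001, -0.0]
force: [0.1, -0.1, -0.2]
width: 0.0264
gripper_force: 0.0
```

>>> arm_command --pt "0 0 -0.1" --pt "0 0 -0.3" --pt "0 0 -0.5" --pt "0 0 -0.7" --pt "0 0 -0.9" --pt "0 0 -1" --pt "0 0 -1" --pt "0 0 -1" --spin '[0,0,0,0,0,0,0,0]'

```text
time_s: 58.9
position: [0.5711, 0.2922, 0.1071]
eef_rot: [0.0, 1.0, -0.001, -0.0]
force: [-0.2, 0.1, 0.5]
width: 0.0005
gripper_force: 0.0
```

>>> arm_command --pt "0 0 -0.1" --pt "0 0 -0.3" --pt "0 0 -0.5" --pt "0 0 -0.5" --pt "0 0 -0.5" --pt "0 0 -0.5" --pt "0 0 -0.5" --pt "0 0 -0.5" --spin '[0,0,0,0,0,0,0,0]'

```text
time_s: 59.7
position: [0.5712, 0.2922, 0.157]
eef_rot: [0.0, 1.0, -0.001, -0.001]
force: [-0.1, 0.3, 0.3]
width: 0.0003
gripper_force: 0.0
```

Run:
```python
from h import *
x,y=v2w(-86,-30); a=VY+90
plan((x,y,.15,a),(x,y,.08,a))
```

```text
from [ 0.5712  0.2922  0.157  -0.1462]
slide [-0.05, 1.0, 0.03] spin -0.274
slide [-0.71, 1.0, 0.03] spin -0.337
slide [-0.19, 0.05, 0.01] spin -0.054
 -> at [5.59600e-01 5.01000e-02 1.50000e-01 7.96538e+01]
slide [-0.0, -0.0, 0.7] spin 0.0
 -> at [5.59600e-01 5.01000e-02 8.00000e-02 7.96538e+01]
```

The fingers needed longer to close, so the lift came too early and missed the ruler. I'll go back, open, and re-measure.

>>> arm_command --pt "0 0 0" --pt "0 0 0" --pt "0 0 0" --pt "0 0 0" --pt "0 0 0" --pt "0 0 0" --pt "0 0 0" --pt "0 0 0" --spin '[0,0,0,0,0,0,0,0]' --jaw 0.6

```text
time_s: 60.5
position: [0.5714, 0.2923, 0.1577]
eef_rot: [-0.0, 1.0, -0.001, 0.0]
force: [0.2, 0.4, 0.3]
width: 0.053
gripper_force: 0.0
```

Run:
```python
from h import *
f=grab('wrist','w6.png'); W=world(f); Z=W[...,2]; g=f['image'].min(2)
k=(W[...,1]>.22)&(W[...,1]<.36)&(W[...,0]>.35)&(W[...,0]<.8)&(Z>-.01)&(Z<.05)&(g>120)
r=cv2.minAreaRect((W[k][:,:2]*1000).astype(np.float32)); print('all',r,k.sum(),W[k].max(0))
kk=k&(Z>.018); r=cv2.minAreaRect((W[kk][:,:2]*1000).astype(np.float32)); print('ridge',r,kk.sum(),W[kk].max(0))
plan((.572,.292,.06,-.2),(.572,.292,.0065,-.2))
```

```text
all ((567.4364624023438, 291.06939697265625), (45.528141021728516, 310.56256103515625), 89.59078979492188) 15991 [0.7228132  0.31487423 0.0265668 ]
ridge ((572.7254638671875, 291.4892272949219), (10.434125900268555, 283.3021240234375), 89.76821899414062) 3979 [0.71438915 0.29712349 0.0265668 ]
from [ 0.5714  0.2923  0.1577 -0.1438]
slide [0.01, 0.0, 0.98] spin 0.0
 -> at [ 0.5724  0.2923  0.0597 -0.1438]
slide [-0.0, 0.0, 0.53] spin 0.0
 -> at [ 0.5724  0.2923  0.0067 -0.1438]
```

>>> arm_command --pt "0 0 0.2" --pt "0 0 0.5" --pt "0 0 0.8" --pt "0 0 0.97" --pt "0 0 0.97" --pt "0 0 0.97" --pt "0 0 0.97" --pt "0 0 0.97" --spin '[0,0,0,0,0,0,0,0]'

```text
time_s: 61.35
position: [0.5719, 0.2925, 0.062]
eef_rot: [-0.0, 1.0, -0.001, 0.001]
force: [-0.7, 0.2, -0.1]
width: 0.0528
gripper_force: 0.0
```

>>> arm_command --pt "0 0 0.15" --pt "0 0 0.3" --pt "0 0 0.4" --pt "0 0 0.47" --pt "0 0 0.51" --pt "0 0 0.53" --pt "0 0 0.53" --pt "0 0 0.53" --spin '[0,0,0,0,0,0,0,0]'

```text
time_s: 62.15
position: [0.5717, 0.2924, 0.0082]
eef_rot: [-0.0, 1.0, -0.001, 0.0]
force: [0.4, 0.1, -0.6]
width: 0.0531
gripper_force: 0.0
```

>>> arm_command --pt "0 0 0" --pt "0 0 0" --pt "0 0 0" --pt "0 0 0" --pt "0 0 0" --pt "0 0 0" --pt "0 0 0" --pt "0 0 0" --spin '[0,0,0,0,0,0,0,0]' --jaw 0

```text
time_s: 62.95
position: [0.5714, 0.2923, 0.0077]
eef_rot: [-0.0, 1.0, -0.001, -0.0]
force: [0.9, 0.4, 0.9]
width: 0.0097
gripper_force: 30.0
```

>>> arm_command --pt "0 0 0" --pt "0 0 0" --pt "0 0 0" --pt "0 0 0" --pt "0 0 0" --pt "0 0 0" --pt "0 0 0" --pt "0 0 0" --spin '[0,0,0,0,0,0,0,0]'

```text
time_s: 63.75
position: [0.5714, 0.2923, 0.0077]
eef_rot: [0.0, 1.0, -0.001, 0.0]
force: [-0.7, -0.9, 0.2]
width: 0.0094
gripper_force: 30.0
```

Held at 9.4 mm with 30 N. Lifting.

>>> arm_command --pt "0 0 -0.1" --pt "0 0 -0.3" --pt "0 0 -0.5" --pt "0 0 -0.7" --pt "0 0 -0.9" --pt "0 0 -1" --pt "0 0 -1" --pt "0 0 -1" --spin '[0,0,0,0,0,0,0,0]'

```text
time_s: 64.55
position: [0.5711, 0.2922, 0.107]
eef_rot: [0.0, 1.0, -0.001, -0.001]
force: [-0.1, -0.3, -1.2]
width: 0.0099
gripper_force: 30.0
```

>>> arm_command --pt "0 0 -0.1" --pt "0 0 -0.3" --pt "0 0 -0.5" --pt "0 0 -0.5" --pt "0 0 -0.5" --pt "0 0 -0.5" --pt "0 0 -0.5" --pt "0 0 -0.5" --spin '[0,0,0,0,0,0,0,0]'

```text
time_s: 65.35
position: [0.5712, 0.2922, 0.1569]
eef_rot: [0.0, 1.0, -0.001, -0.001]
force: [0.2, 0.1, -0.1]
width: 0.0097
gripper_force: 30.0
```

Run:
```python
from h import *
x,y=v2w(-86,-30); a=VY+90
plan((x,y,.15,a),(x,y,.08,a))
```

```text
from [ 0.5712  0.2922  0.1569 -0.1424]
slide [-0.05, 1.0, 0.03] spin -0.274
slide [-0.71, 1.0, 0.03] spin -0.337
slide [-0.19, 0.05, 0.01] spin -0.054
 -> at [5.59600e-01 5.01000e-02 1.49900e-01 7.96576e+01]
slide [-0.0, -0.0, 0.7] spin 0.0
 -> at [5.59600e-01 5.01000e-02 7.99000e-02 7.96576e+01]
```

>>> arm_command --pt "-0.01 0.2 0.03" --pt "-0.02 0.4 0.03" --pt "-0.03 0.6 0.03" --pt "-0.04 0.8 0.03" --pt "-0.05 1 0.03" --pt "-0.05 1 0.03" --pt "-0.05 1 0.03" --pt "-0.05 1 0.03" --spin '[-0.03,-0.08,-0.13,-0.18,-0.23,-0.274,-0.274,-0.274]'

```text
time_s: 66.15
position: [0.5661, 0.1925, 0.1546]
eef_rot: [-0.0, 0.96, 0.281, -0.0]
force: [0.4, -0.1, -2.2]
width: 0.0099
gripper_force: 30.0
```

>>> arm_command --pt "-0.14 0.2 0.03" --pt "-0.28 0.4 0.03" --pt "-0.42 0.6 0.03" --pt "-0.56 0.8 0.03" --pt "-0.71 1 0.03" --pt "-0.71 1 0.03" --pt "-0.71 1 0.03" --pt "-0.71 1 0.03" --spin '[-0.04,-0.09,-0.15,-0.21,-0.27,-0.32,-0.337,-0.337]'

```text
time_s: 66.95
position: [0.5605, 0.07, 0.1517]
eef_rot: [-0.0, 0.803, 0.596, -0.0]
force: [-0.0, -0.2, -1.7]
width: 0.0097
gripper_force: 30.0
```

>>> arm_command --pt "-0.1 0.03 0.01" --pt "-0.19 0.05 0.01" --pt "-0.19 0.05 0.1" --pt "-0.19 0.05 0.25" --pt "-0.19 0.05 0.4" --pt "-0.19 0.05 0.55" --pt "-0.19 0.05 0.71" --pt "-0.19 0.05 0.71" --spin '[-0.03,-0.054,-0.054,-0.054,-0.054,-0.054,-0.054,-0.054]'

```text
time_s: 67.75
position: [0.5585, 0.0509, 0.0783]
eef_rot: [-0.002, 0.769, 0.64, -0.001]
force: [-0.2, -0.5, -1.6]
width: 0.0099
gripper_force: 30.0
```

>>> arm_command --pt "0 0 0" --pt "0 0 0" --pt "0 0 0" --pt "0 0 0" --pt "0 0 0" --pt "0 0 0" --pt "0 0 0" --pt "0 0 0" --spin '[0,0,0,0,0,0,0,0]'

```text
time_s: 68.55
position: [0.5598, 0.0501, 0.0807]
eef_rot: [-0.0, 0.768, 0.64, -0.0]
force: [-0.7, 0.3, -1.5]
width: 0.0098
gripper_force: 30.0
```

```bash
cat >> h.py <<'E'
def vf(W):
    t=np.radians(VY); return (W[...,:2]-VO)@np.array([[np.cos(t),-np.sin(t)],[np.sin(t),np.cos(t)]])*1000
def ruler(f,tz):
    """light pixels near ruler height tz (underside, mm): in vise frame"""
    W=world(f); V=vf(W); Z=W[...,2]*1000; g=f['image'].min(2)
    k=(Z>tz-6)&(Z<tz+12)&(g>90)&(V[...,0]<-20)&(V[...,0]>-130)&(abs(V[...,1]+30)<190)
    k=cv2.morphologyEx(k.astype(np.uint8),cv2.MORPH_OPEN,np.ones((2,2)))>0
    v=V[k]; z=Z[k]
    for b in range(-200,140,20):
        s=(v[:,1]>=b)&(v[:,1]<b+20)
        if s.sum()>3: print(b,s.sum(),'x',np.percentile(v[s,0],[1,99]).round(1),'z',np.median(z[s]).round(1))
E
python3 - <<'E'
from h import *
x,y=v2w(-86,-30); a=VY+90
f=grab('top','t3.png'); ruler(f,72); print('wrist'); f=grab('wrist','w7.png'); ruler(f,72)
plan((x,y,.03,a),(x,y,.023,a))
E
```

```text
-200 16 x [-105.7  -63.1] z 1.3
-180 102 x [-107.1  -65.8] z 75.9
-160 106 x [-143.5  -66.3] z 76.1
-140 104 x [-107.3  -65.9] z 76.3
-120 105 x [-107.3  -66. ] z 76.1
-100 57 x [-107.2  -66.7] z 76.2
20 14 x [-118.2  -86.3] z 392.4
80 34 x [-107.4  -66.5] z 76.8
100 101 x [-107.4  -66.6] z 76.1
120 5 x [-107.4 -106. ] z -1.2
wrist
-140 102 x [-106.3  -63.4] z 76.0
-120 1398 x [-105.4  -64.1] z 76.2
-100 537 x [-103.7  -65.8] z 76.3
-80 38 x [-91.2 -53.6] z 76.4
-60 69 x [-91.1 -53. ] z 93.4
-40 513 x [-106.4  -53.2] z 76.1
-20 2664 x [-106.1  -53.8] z 76.2
0 2895 x [-106.2  -53.8] z 76.2
20 3307 x [-106.2  -54.4] z 76.2
40 3838 x [-106.2  -63. ] z 76.2
60 4309 x [-106.1  -63.1] z 76.2
80 3809 x [-106.1  -53.7] z 76.2
100 33 x [-53.5 -51.3] z -0.5
from [5.59800e-01 5.01000e-02 8.07000e-02 7.96553e+01]
slide [-0.0, -0.01, 0.51] spin 0.0
 -> at [5.58800e-01 5.03000e-02 2.97000e-02 7.96553e+01]
slide [-0.0, 0.0, 0.07] spin 0.0
 -> at [5.58800e-01 5.03000e-02 2.27000e-02 7.96553e+01]
```

View pics/w7.png

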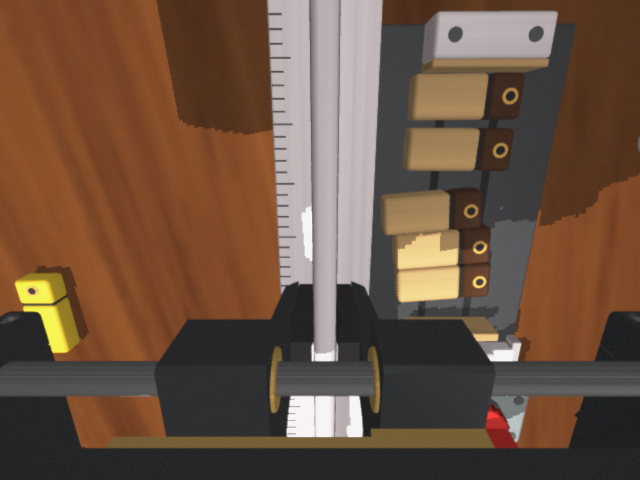

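The ruler is held level and square, with its edge at about 375 px, in front of all five pale ends. Stick 3 at (430,212) is slightly turned and furthest forward. Now lower it and push slowly.

>>> arm_command --pt "0 0 0.1" --pt "0 0 0.2" --pt "0 0 0.3" --pt "0 0 0.4" --pt "0 0 0.48" --pt "0 0 0.54" --pt "0 0 0.57" --pt "0 0 0.57" --spin '[0,0,0,0,0,0,0,0]'

```text
time_s: 69.45
position: [0.5597, 0.0501, 0.0234]
eef_rot: [-0.0, 0.768, 0.641, -0.0]
force: [-0.1, 0.2, -1.5]
width: 0.0099
gripper_force: 30.0
```

>>> arm_command --pt "0 0.02 0" --pt "0 0.04 0" --pt "0 0.06 0" --pt "0 0.08 0" --pt "0 0.1 0" --pt "0 0.12 0" --pt "0 0.14 0" --pt "0 0.16 0" --spin '[0,0,0,0,0,0,0,0]'

```text
time_s: 70.25
position: [0.5756, 0.0473, 0.0237]
eef_rot: [-0.0, 0.768, 0.641, -0.0]
force: [0.2, 0.4, -0.6]
width: 0.0096
gripper_force: 30.0
```

>>> arm_command --pt "0 0.02 0" --pt "0 0.04 0" --pt "0 0.06 0" --pt "0 0.08 0" --pt "0 0.1 0" --pt "0 0.12 0" --pt "0 0.13 0" --pt "0 0.14 0" --spin '[0,0,0,0,0,0,0,0]'

```text
time_s: 71.05
position: [0.5893, 0.0448, 0.0237]
eef_rot: [-0.0, 0.768, 0.641, -0.0]
force: [-1.8, 0.5, -1.1]
width: 0.0099
gripper_force: 30.0
```

Run:
```python
from h import *
f=grab('top','t4.png'); ruler(f,16); row(f)
x,y=v2w(-52,-30); plan((x,y,.0235,VY+90)); p=pose(); print(vf(np.array(p[:2])))
```

```text
-200 4 x [-75.9 -49.5] z -1.9
-180 104 x [-77.5 -35.5] z 18.6
-160 93 x [-143.5  -36. ] z 18.3
-140 98 x [-77.9 -35.3] z 19.0
-120 99 x [-78.1 -29.6] z 19.2
-100 57 x [-77.8 -36. ] z 18.8
20 13 x [-95.4 -63.6] z 344.7
80 39 x [-77.3 -38.3] z 19.7
100 96 x [-79.1 -37.4] z 19.0
25 5 18.4 24.5
30 5 19.7 25.9
35 6 18.8 25.3
40 6 17.7 24.1
45 7 17.3 25.8
55 4 21.1 25.0
60 4 21.6 24.7
65 4 20.4 23.2
70 5 21.9 25.9
from [5.89500e-01 4.47000e-02 2.37000e-02 7.96566e+01]
slide [-0.0, 0.03, 0.0] spin 0.0
 -> at [5.92400e-01 4.42000e-02 2.37000e-02 7.96566e+01]
[-55.23331698 -29.55772448]
```

>>> arm_command --pt "0 0.01 0" --pt "0 0.01 0" --pt "0 0.02 0" --pt "0 0.02 0" --pt "0 0.03 0" --pt "0 0.03 0" --pt "0 0.03 0" --pt "0 0.03 0" --spin '[0,0,0,0,0,0,0,0]'

```text
time_s: 71.9
position: [0.5923, 0.0442, 0.0237]
eef_rot: [0.0, 0.768, 0.64, 0.0]
force: [0.2, 1.0, -1.0]
width: 0.0097
gripper_force: 30.0
```

>>> arm_command --pt "0 0 0" --pt "0 0.01 0" --pt "0 0.01 0" --pt "0 0.01 0" --pt "0 0.01 0" --pt "0 0.01 0" --pt "0 0.01 0" --pt "0 0.01 0" --spin '[0,0,0,0,0,0,0,0]'

```text
time_s: 72.7
position: [0.5926, 0.0441, 0.0236]
eef_rot: [-0.001, 0.768, 0.641, -0.001]
force: [-4.4, 0.6, 2.1]
width: 0.0097
gripper_force: 30.0
```

>>> arm_command --pt "0 0 0" --pt "0 0.01 0" --pt "0 0.01 0" --pt "0 0.01 0" --pt "0 0.01 0" --pt "0 0.01 0" --pt "0 0.01 0" --pt "0 0.01 0" --spin '[0,0,0,0,0,0,0,0]'

```text
time_s: 73.5
position: [0.5927, 0.0442, 0.0235]
eef_rot: [-0.002, 0.768, 0.641, -0.002]
force: [-10.4, 1.1, 5.5]
width: 0.0092
gripper_force: 30.0
```

Run:
```python
from h import *
o=arm.get_obs(); print(vf(o['position'][:2]),o['force'].round(1),o['wrist_torque'].round(2),pose()[3])
f=grab('wrist','w8.png'); ruler(f,16); row(f)
im=f['image']; cv2.imwrite('pics/c3.png',cv2.resize(im[0:360,220:620],None,fx=1.6,fy=1.6))
```

```text
[-51.97252851 -29.5549166 ] [-10.4   1.1   5.5] [0.11 1.53 0.06] 79.67854054409344
-140 94 x [-72.3 -29. ] z 18.7
-120 1368 x [-72.  -30.7] z 19.0
-100 547 x [-70.3 -32.4] z 19.1
-80 36 x [-57.8 -45. ] z 19.0
-60 40 x [-57.6 -39. ] z 74.2
-40 739 x [-73.  -19.7] z 19.6
-20 2994 x [-72.8 -20.3] z 19.2
0 2964 x [-73.  -28.8] z 19.0
20 3733 x [-72.9 -20.3] z 19.2
40 4181 x [-73.1 -20.7] z 19.1
60 4607 x [-73.2 -21.4] z 19.1
80 3982 x [-73.2 -30. ] z 19.1
-60 18 -57.6 30.2
-55 71 23.7 29.5
-50 144 20.0 29.6
-45 257 16.4 29.9
-40 683 -26.9 29.8
-35 1091 -28.6 29.8
-30 1181 -31.4 29.7
-25 1802 -70.0 29.8
-20 1549 -69.8 29.6
-15 1232 -70.0 30.2
-10 1350 -69.8 29.8
-5 1435 -69.6 29.4
0 1470 -69.9 29.6
5 1438 -69.3 29.5
10 36 -70.0 -31.5
15 41 -69.8 -30.5
20 50 -70.0 20.1
25 1606 -69.9 29.6
30 1773 -69.7 29.6
35 1875 -69.9 29.9
40 1902 -69.3 29.6
45 1472 -69.9 29.8
50 930 -69.8 29.2
55 2053 -69.9 29.6
60 2212 -69.7 29.7
65 2306 -69.8 29.8
70 2353 -69.6 29.5
75 1980 -69.5 29.0
```

View pics/c3.png

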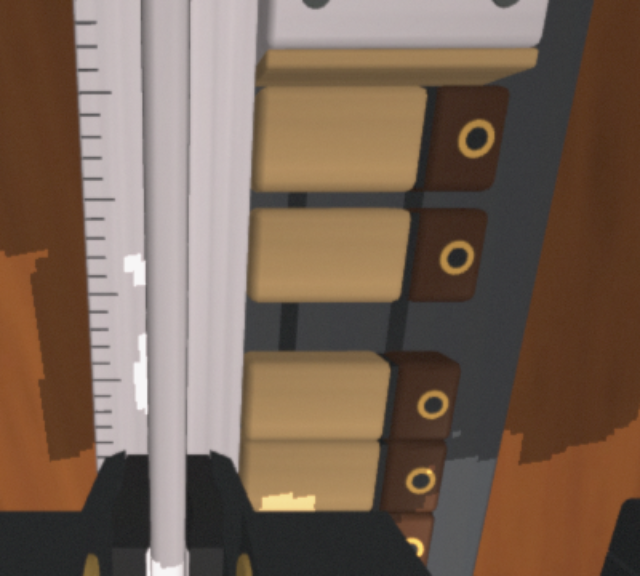

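All five pale ends lie against the ruler edge: the cap ends all read x ≈ +29.6 mm and the ruler centre is at −52 mm. Next I'll back off and lay the ruler on the desk in front of the vise.

>>> arm_command --pt "0 -0.02 0" --pt "0 -0.06 0" --pt "0 -0.1 0" --pt "0 -0.15 0" --pt "0 -0.2 0" --pt "0 -0.25 -0.05" --pt "0 -0.3 -0.1" --pt "0 -0.3 -0.1" --spin '[0,0,0,0,0,0,0,0]'

```text
time_s: 74.35
position: [0.5646, 0.0494, 0.0347]
eef_rot: [0.0, 0.768, 0.641, 0.0]
force: [-0.0, -0.0, -0.9]
width: 0.0094
gripper_force: 30.0
```

>>> arm_command --pt "0 -0.1 0" --pt "0 -0.2 0" --pt "0 -0.35 0" --pt "0 -0.5 0" --pt "0 -0.65 0" --pt "0 -0.8 0" --pt "0 -0.8 0" --pt "0 -0.8 0" --spin '[0,0,0,0,0,0,0,0]'

```text
time_s: 75.15
position: [0.4868, 0.0635, 0.0341]
eef_rot: [0.0, 0.768, 0.64, 0.0]
force: [0.4, 0.4, -0.7]
width: 0.0098
gripper_force: 30.0
```

Run:
```python
from h import *
p=pose(); print(p,vf(np.array(p[:2]))); f=grab('top'); ruler(f,25)
W=world(f);V=vf(W);Z=W[...,2]*1000;g=f['image'].min(2)
k=(Z>18)&(Z<34)&(g>90)&(V[...,0]<-100)&(V[...,0]>-230)&(abs(V[...,1]+30)<190)
print(np.percentile(V[k],[1,99],axis=0),np.median(Z[k])); row(f)
```

```text
[np.float64(0.48678273691304), np.float64(0.06350104040249877), np.float64(0.03406681878208668), np.float64(79.65431920584882)] [-159.60446129  -29.55450897]
-120 22 x [-29.  -22.2] z 31.2
-80 6 x [-28.6 -22.8] z 15.0
-60 29 x [-30.4 -22.7] z 25.1
-40 7 x [-30.  -23.8] z 24.3
-20 14 x [-29.8 -22.1] z 25.0
20 17 x [-30.1 -22.4] z 25.2
40 11 x [-30.5 -21.9] z 24.7
60 6 x [-29.6 -24.3] z 26.2
80 25 x [-31.7 -23.7] z 31.9
[[-181.27430797 -176.06237126]
 [-138.07817922  121.5310071 ]] 29.501660671480856
-65 17 -27.0 26.3
-60 43 -30.0 28.3
-55 45 -29.7 29.3
-50 43 -30.0 28.9
-45 41 -28.6 28.1
-40 41 -30.0 27.1
-35 42 -28.5 28.8
-30 41 -29.4 27.8
-25 44 -56.7 29.4
-20 42 -28.8 27.9
-15 43 -29.7 28.7
-10 44 -28.6 28.6
-5 44 -29.3 27.8
0 40 -30.3 29.2
5 40 -28.7 27.7
25 31 -30.2 26.5
30 42 -28.8 29.2
35 42 -29.8 27.2
40 43 -30.3 28.8
45 42 -29.1 27.8
50 12 -29.2 21.6
55 45 -28.7 28.5
60 42 -29.6 27.0
65 40 -30.2 28.8
70 43 -29.4 27.5
75 31 -29.7 27.2
```

>>> arm_command --pt "0 0 0.06" --pt "0 0 0.12" --pt "0 0 0.18" --pt "0 0 0.22" --pt "0 0 0.24" --pt "0 0 0.25" --pt "0 0 0.25" --pt "0 0 0.25" --spin '[0,0,0,0,0,0,0,0]'

```text
time_s: 76.0
position: [0.4861, 0.0636, 0.0089]
eef_rot: [0.0, 0.768, 0.641, 0.0]
force: [-0.2, -0.6, -1.5]
width: 0.0099
gripper_force: 30.0
```

>>> arm_command --pt "0 0 0.01" --pt "0 0 0.01" --pt "0 0 0.01" --pt "0 0 0.01" --pt "0 0 0.01" --pt "0 0 0.01" --pt "0 0 0.01" --pt "0 0 0.01" --spin '[0,0,0,0,0,0,0,0]'

```text
time_s: 76.8
position: [0.486, 0.0636, 0.0077]
eef_rot: [-0.0, 0.768, 0.64, 0.0]
force: [0.9, 0.5, -2.0]
width: 0.0097
gripper_force: 30.0
```

>>> arm_command --pt "0 0 0" --pt "0 0 0" --pt "0 0 0" --pt "0 0 0" --pt "0 0 0" --pt "0 0 0" --pt "0 0 0" --pt "0 0 0" --spin '[0,0,0,0,0,0,0,0]' --jaw 0.6

```text
time_s: 77.6
position: [0.486, 0.0636, 0.0077]
eef_rot: [-0.0, 0.768, 0.64, 0.0]
force: [0.2, 1.3, 0.2]
width: 0.0529
gripper_force: 0.0
```

>>> arm_command --pt "0 0 -0.1" --pt "0 0 -0.3" --pt "0 0 -0.6" --pt "0 0 -1" --pt "0 0 -1" --pt "0 0 -1" --pt "0 0 -1" --pt "0 0 -1" --spin '[0,0,0,0,0,0,0,0]'

```text
time_s: 78.4
position: [0.4854, 0.0637, 0.1067]
eef_rot: [-0.001, 0.768, 0.64, -0.001]
force: [-0.4, 0.5, 0.4]
width: 0.0528
gripper_force: 0.0
```

Run:
```python
from h import *
f=grab('top','t5.png'); W=world(f);V=vf(W);Z=W[...,2]*1000;g=f['image'].min(2)
k=(Z>1)&(Z<34)&(g>90)&(V[...,0]<-100)&(V[...,0]>-230)&(abs(V[...,1]+30)<190)
print(np.percentile(V[k],[1,99],axis=0),np.median(Z[k]))
x,y=v2w(12.6,-144); a=VY+180; print(x,y)
plan((x,y,.16,a),(x,y,.10,a),(x,y,.061,a))
```

```text
[[-182.89457597 -175.30308567]
 [-139.12730596  121.1827676 ]] 4.41359368575589
0.6356238329273445 -0.08002064800100737
from [4.85500e-01 6.36000e-02 1.06800e-01 7.96544e+01]
slide [-0.66, 1.0, -0.31] spin -0.432
slide [-0.88, 0.07, -0.22] spin -0.318
 -> at [ 6.356000e-01 -8.050000e-02  1.598000e-01  1.696544e+02]
slide [0.0, 0.0, 0.6] spin 0.0
 -> at [ 6.356000e-01 -8.050000e-02  9.980000e-02  1.696544e+02]
slide [0.0, 0.0, 0.39] spin 0.0
 -> at [ 6.356000e-01 -8.050000e-02  6.080000e-02  1.696544e+02]
```

>>> arm_command --pt "-0.1 0.1 -0.31" --pt "-0.3 0.4 -0.31" --pt "-0.5 0.7 -0.31" --pt "-0.66 1 -0.31" --pt "-0.66 1 -0.31" --pt "-0.66 1 -0.31" --pt "-0.66 1 -0.31" --pt "-0.66 1 -0.31" --spin '[-0.07,-0.14,-0.21,-0.28,-0.35,-0.42,-0.432,-0.432]'

```text
time_s: 79.25
position: [0.5723, -0.0192, 0.1382]
eef_rot: [-0.0, 0.412, 0.911, -0.0]
force: [0.3, -0.3, 0.4]
width: 0.0528
gripper_force: 0.0
```

>>> arm_command --pt "-0.3 0.02 -0.22" --pt "-0.6 0.05 -0.22" --pt "-0.88 0.07 -0.22" --pt "-0.88 0.07 -0.22" --pt "-0.88 0.07 -0.22" --pt "-0.88 0.07 -0.22" --pt "-0.88 0.07 -0.22" --pt "-0.88 0.07 -0.22" --spin '[-0.07,-0.14,-0.21,-0.28,-0.318,-0.318,-0.318,-0.318]'

```text
time_s: 80.05
position: [0.636, -0.0804, 0.1607]
eef_rot: [-0.0, 0.091, 0.996, 0.0]
force: [1.0, -0.5, -0.2]
width: 0.0527
gripper_force: 0.0
```

Run:
```python
from h import *
f=grab('wrist','w9.png'); W=world(f); im=f['image'].astype(int); Z=W[...,2]
k=(im[...,2]>120)&(im[...,1]<90)&(im[...,0]<90)&(Z>.07)&(Z<.1); r=cv2.minAreaRect((W[k][:,:2]*1000).astype(np.float32)); print('bar',r,k.sum(),Z[k].mean())
row(f)
x,y=v2w(12.6,-144); a=VY+180; print(x,y,arm.get_obs()['joint_positions'].round(2))
plan((x,y,.10,a),(x,y,.061,a))
```

```text
bar ((636.985107421875, -81.52491760253906), (13.993206024169922, 41.73651123046875), 79.60527038574219) 1075 0.08396633970420524
-65 419 -29.4 29.7
-60 412 -29.5 29.4
-55 413 -29.6 29.1
-50 402 -29.6 29.6
-45 347 -29.5 29.0
-40 462 -29.6 29.3
-35 407 -29.6 29.1
-30 403 -29.6 29.2
-25 407 -29.7 29.4
-20 370 -29.6 29.3
-15 432 -29.7 29.7
-10 414 -29.8 29.1
-5 415 -29.7 29.3
0 394 -29.6 29.5
5 189 -29.6 29.5
20 163 -27.7 27.5
25 537 -29.8 29.6
30 415 -29.9 29.4
35 410 -29.9 29.5
40 401 -29.9 29.6
45 219 -29.9 29.7
50 481 -29.8 29.5
55 423 -29.9 30.5
60 415 -29.9 29.7
65 408 -30.0 29.5
70 399 -30.0 29.5
75 572 -29.7 29.4
0.6356238329273445 -0.08002064800100737 [-0.31  0.63  1.22  0.    1.29 -1.7 ]
from [ 6.360000e-01 -8.040000e-02  1.608000e-01  1.695497e+02]
slide [0.0, 0.0, 0.61] spin -0.001
 -> at [ 6.360000e-01 -8.040000e-02  9.980000e-02  1.696697e+02]
slide [0.0, 0.0, 0.39] spin 0.0
 -> at [ 6.360000e-01 -8.040000e-02  6.080000e-02  1.696697e+02]
```

View pics/w9.png

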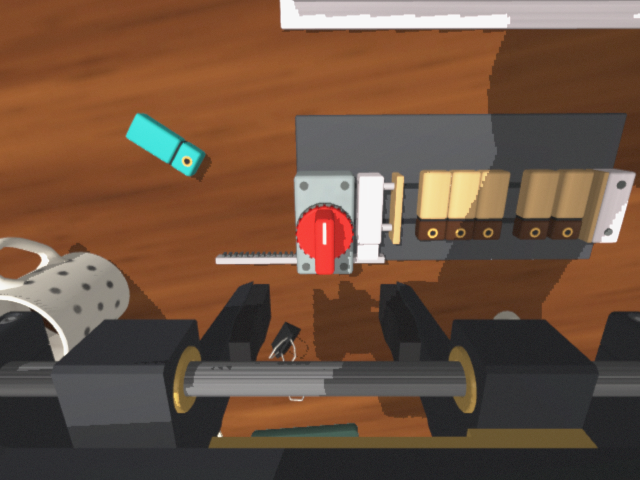

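The wrist view shows the knob bar at (325,240) centred and in line with the vise, the pad at (398,208), the row at (420–590,205), and the mug at the lower left, clear. Descending onto the knob.

>>> arm_command --pt "0 0 0.1" --pt "0 0 0.3" --pt "0 0 0.5" --pt "0 0 0.6" --pt "0 0 0.6" --pt "0 0 0.6" --pt "0 0 0.6" --pt "0 0 0.6" --spin '[0,0,0,0,0,0,0,0]'

```text
time_s: 80.9
position: [0.6365, -0.0806, 0.1016]
eef_rot: [0.001, 0.09, 0.996, -0.0]
force: [0.1, -0.2, 0.3]
width: 0.0529
gripper_force: 0.0
```

>>> arm_command --pt "0 0 0.1" --pt "0 0 0.2" --pt "0 0 0.3" --pt "0 0 0.35" --pt "0 0 0.38" --pt "0 0 0.39" --pt "0 0 0.39" --pt "0 0 0.39" --spin '[0,0,0,0,0,0,0,0]'

```text
time_s: 81.7
position: [0.6363, -0.0806, 0.0621]
eef_rot: [0.0, 0.09, 0.996, -0.0]
force: [0.4, 0.8, 0.4]
width: 0.0528
gripper_force: 0.0
```

>>> arm_command --pt "0 0 0" --pt "0 0 0" --pt "0 0 0" --pt "0 0 0" --pt "0 0 0" --pt "0 0 0" --pt "0 0 0" --pt "0 0 0" --spin '[0,0,0,0,0,0,0,0]' --jaw 0

```text
time_s: 82.5
position: [0.6361, -0.0805, 0.0617]
eef_rot: [-0.0, 0.09, 0.996, 0.0]
force: [-0.4, 0.4, 0.4]
width: 0.0134
gripper_force: 30.0
```

>>> arm_command --pt "0 0 0" --pt "0 0 0" --pt "0 0 0" --pt "0 0 0" --pt "0 0 0" --pt "0 0 0" --pt "0 0 0" --pt "0 0 0" --spin '[0,0,0,0,0,0,0,0]'

```text
time_s: 83.3
position: [0.6361, -0.0805, 0.0617]
eef_rot: [0.0, 0.09, 0.996, 0.0]
force: [0.1, 1.8, 1.2]
width: 0.0137
gripper_force: 30.0
```

>>> arm_command --pt "0 0 0" --pt "0 0 0" --pt "0 0 0" --pt "0 0 0" --pt "0 0 0" --pt "0 0 0" --pt "0 0 0" --pt "0 0 0" --spin '[0.04,0.09,0.14,0.19,0.24,0.28,0.3,0.3]'

```text
time_s: 84.1
position: [0.6364, -0.0799, 0.0617]
eef_rot: [0.0, 0.394, 0.919, 0.001]
force: [3.0, 5.2, -1.0]
width: 0.0135
gripper_force: 30.0
```

Run:
```python
from h import *
o=arm.get_obs(); print(np.round(pose(),4),o['force'].round(1),o['wrist_torque'].round(2)); f=grab('top','t6.png'); W=world(f);V=vf(W);Z=W[...,2]*1000
k=(abs(V[...,0])<35)&(V[...,1]<79)&(V[...,1]>-125)&(Z>20)&(Z<45); v=V[k]
h=np.histogram(v[:,1],bins=np.arange(-125,81,2)); print([(int(b),int(c)) for b,c in zip(h[1],h[0]) if b<-30])
```

```text
[ 6.364000e-01 -7.990000e-02  6.170000e-02  1.336532e+02] [ 3.   5.2 -1. ] [ 0.76 -0.57  0.04]
[(-125, 1), (-123, 2), (-121, 2), (-119, 0), (-117, 0), (-115, 0), (-113, 0), (-111, 0), (-109, 0), (-107, 0), (-105, 0), (-103, 2), (-101, 4), (-99, 4), (-97, 3), (-95, 3), (-93, 3), (-91, 4), (-89, 4), (-87, 4), (-85, 3), (-83, 0), (-81, 0), (-79, 0), (-77, 0), (-75, 0), (-73, 0), (-71, 0), (-69, 0), (-67, 0), (-65, 0), (-63, 0), (-61, 0), (-59, 0), (-57, 0), (-55, 0), (-53, 2), (-51, 5), (-49, 11), (-47, 12), (-45, 15), (-43, 16), (-41, 17), (-39, 17), (-37, 15), (-35, 17), (-33, 19), (-31, 18)]
```

>>> arm_command --pt "0 0 0" --pt "0 0 0" --pt "0 0 0" --pt "0 0 0" --pt "0 0 0" --pt "0 0 0" --pt "0 0 0" --pt "0 0 0" --spin '[0.04,0.09,0.14,0.19,0.24,0.28,0.3,0.3]'

```text
time_s: 84.95
position: [0.6371, -0.0796, 0.0617]
eef_rot: [0.001, 0.658, 0.753, 0.001]
force: [6.8, 5.8, -2.6]
width: 0.0137
gripper_force: 30.0
```

>>> arm_command --pt "0 0 0" --pt "0 0 0" --pt "0 0 0" --pt "0 0 0" --pt "0 0 0" --pt "0 0 0" --pt "0 0 0" --pt "0 0 0" --spin '[0.04,0.09,0.14,0.19,0.24,0.28,0.3,0.3]'

```text
time_s: 85.75
position: [0.6378, -0.0798, 0.0618]
eef_rot: [0.001, 0.859, 0.513, 0.002]
force: [11.9, 4.7, -5.0]
width: 0.014
gripper_force: 30.0
```

Run:
```python
from h import *
o=arm.get_obs(); print(np.round(pose(),4),o['force'].round(1),o['wrist_torque'].round(2)); f=grab('wrist','w10.png'); row(f,19,40)
```

```text
[ 0.6378 -0.0798  0.0618 61.6699] [11.9  4.7 -5. ] [ 0.94 -1.84  0.06]
-80 1185 -27.8 50.4
-75 1573 -27.4 50.4
-70 1621 -27.7 50.3
-65 1624 -27.3 50.3
-60 430 -25.6 50.4
-55 340 -26.7 50.0
-50 1543 -27.8 30.4
-45 1051 -29.2 30.3
-40 1325 -29.1 30.3
-35 1364 -29.7 30.4
-30 1391 -29.0 30.3
-25 1264 -29.0 30.2
-20 1635 -29.1 30.2
-15 1516 -29.2 30.2
-10 1529 -29.2 30.2
-5 1237 -29.4 23.2
0 781 -29.1 8.0
5 437 -29.7 -5.5
10 48 -29.1 -21.9
```

View pics/w10.png

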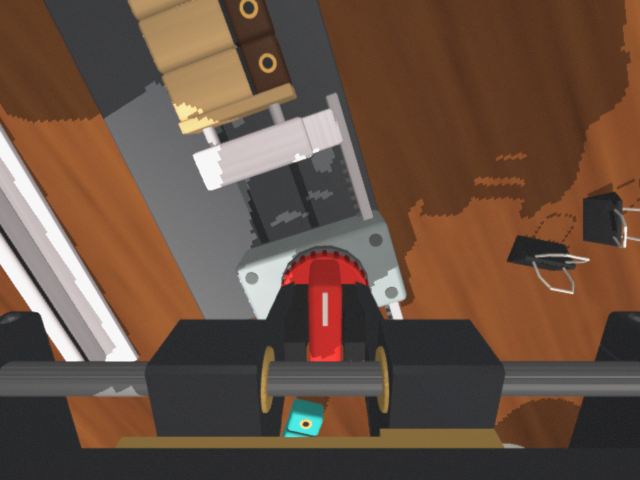

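The pad, at about (240,110), now meets the row, and the gap to the jaw block at (270,150) is still visible. I'll turn further in small steps.

>>> arm_command --pt "0.01 0.01 0" --pt "0.01 0.01 0" --pt "0.01 0.01 0" --pt "0.01 0.01 0" --pt "0.01 0.01 0" --pt "0.01 0.01 0" --pt "0.01 0.01 0" --pt "0.01 0.01 0" --spin '[0.02,0.04,0.06,0.08,0.1,0.1,0.1,0.1]'

```text
time_s: 86.6
position: [0.6381, -0.0798, 0.0617]
eef_rot: [0.0, 0.907, 0.421, 0.001]
force: [4.3, 3.7, -1.9]
width: 0.0141
gripper_force: 30.0
```

```bash
cat >> h.py <<'E'
def padgap(f):
    W=world(f);V=vf(W);Z=W[...,2]*1000
    k=(V[...,0]>-24)&(V[...,0]<25)&(V[...,1]<-20)&(V[...,1]>-100)&(Z>29)&(Z<40)
    h=np.histogram(V[k][:,1],bins=np.arange(-85,-19)); print('z>29 hist',[(int(b),int(c)) for b,c in zip(h[1],h[0]) if c>3])
E
python3 - <<'E'
from h import *
o=arm.get_obs(); print(np.round(pose(),4),o['force'].round(1),o['wrist_torque'].round(2)); f=grab('wrist','w11.png'); padgap(f)
E
```

```text
[ 0.6381 -0.0798  0.0617 49.7338] [ 4.3  3.7 -1.9] [ 0.48 -0.76  0.17]
z>29 hist [(-76, 81), (-75, 186), (-74, 189), (-73, 193), (-72, 188), (-71, 187), (-70, 193), (-69, 193), (-68, 193), (-67, 201), (-66, 192), (-65, 199), (-64, 198), (-63, 196), (-62, 198), (-61, 204), (-60, 200), (-59, 201), (-58, 202), (-57, 198), (-56, 84), (-48, 191), (-47, 221), (-46, 221), (-45, 207), (-44, 229), (-43, 203), (-42, 132)]
```

>>> arm_command --pt "0 0 0" --pt "0 0 0" --pt "0 0 0" --pt "0 0 0" --pt "0 0 0" --pt "0 0 0" --pt "0 0 0" --pt "0 0 0" --spin '[0.02,0.04,0.06,0.07,0.07,0.07,0.07,0.07]'

```text
time_s: 87.45
position: [0.6382, -0.08, 0.0617]
eef_rot: [0.0, 0.936, 0.353, 0.001]
force: [5.6, 2.1, -1.6]
width: 0.0137
gripper_force: 30.0
```

Run:
```python
from h import *
o=arm.get_obs(); print(np.round(pose(),4),o['force'].round(1),o['wrist_torque'].round(2)); f=grab('wrist','w11.png'); padgap(f); row(f,19,28)
```

```text
[ 0.6382 -0.08    0.0617 41.345 ] [ 5.6  2.1 -1.6] [ 0.38 -0.82  0.25]
z>29 hist [(-73, 146), (-72, 188), (-71, 183), (-70, 181), (-69, 187), (-68, 183), (-67, 191), (-66, 194), (-65, 174), (-64, 192), (-63, 190), (-62, 198), (-61, 188), (-60, 191), (-59, 194), (-58, 191), (-57, 202), (-56, 201), (-55, 182), (-54, 174), (-53, 51), (-48, 198), (-47, 230), (-46, 200), (-45, 199), (-44, 206), (-43, 205), (-42, 110)]
-80 51 44.6 50.5
-75 202 -25.8 50.5
-70 180 30.4 50.4
-65 159 30.2 50.5
-60 153 30.0 50.5
-55 185 -20.3 50.4
-50 465 -26.6 50.4
-45 29 29.1 30.6
-40 1147 -29.1 30.6
-35 1217 -29.1 30.5
-30 1229 -29.0 30.6
-25 1260 -29.6 30.5
-20 1273 -29.2 30.3
-15 1323 -29.6 30.5
-10 1359 -29.1 30.4
-5 1373 -29.4 30.4
0 1366 -29.5 30.3
5 1478 -29.1 30.5
10 1471 -29.2 30.4
15 1463 -29.7 30.3
20 1279 -29.3 25.1
25 1044 -29.4 18.9
30 1108 -28.9 12.5
35 850 -29.5 6.1
40 696 -29.8 0.0
45 437 -28.8 -6.6
50 103 -22.3 -12.8
```

The pad is pressed about 5 mm in, mid-range, and the row is flush. Releasing and clearing the knob.

>>> arm_command --pt "0 0 0" --pt "0 0 0" --pt "0 0 0" --pt "0 0 0" --pt "0 0 0" --pt "0 0 0" --pt "0 0 0" --pt "0 0 0" --spin '[0,0,0,0,0,0,0,0]' --jaw 0.5

```text
time_s: 88.3
position: [0.6375, -0.0802, 0.0617]
eef_rot: [0.0, 0.936, 0.352, -0.0]
force: [0.0, -0.5, -0.2]
width: 0.044
gripper_force: 0.0
```

>>> arm_command --pt "0 0 -0.1" --pt "0 0 -0.3" --pt "0 0 -0.6" --pt "0 0 -1" --pt "0 0 -1" --pt "0 0 -1" --pt "0 0 -1" --pt "0 0 -1" --spin '[0,0,0,0,0,0,0,0]'

```text
time_s: 89.1
position: [0.637, -0.08, 0.1605]
eef_rot: [-0.001, 0.936, 0.352, -0.001]
force: [-0.4, 1.4, -0.2]
width: 0.0442
gripper_force: 0.0
```

>>> arm_command --pt "-0.3 -0.2 -0.1" --pt "-0.6 -0.5 -0.2" --pt "-0.8 -0.8 -0.3" --pt "-0.8 -0.8 -0.3" --pt "-0.8 -0.8 -0.3" --pt "-0.8 -0.8 -0.3" --pt "-0.8 -0.8 -0.3" --pt "-0.8 -0.8 -0.3" --spin '[0,0,0,0,0,0,0,0]'

```text
time_s: 89.9
position: [0.5249, -0.0728, 0.1911]
eef_rot: [-0.0, 0.936, 0.352, -0.0]
force: [0.3, 0.1, 0.0]
width: 0.0443
gripper_force: 0.0
```

Run:
```python
from h import *
f=grab('top','t7.png'); padgap(f); row(f,19,36)
im=f['image'][160:310,200:360]; cv2.imwrite('pics/c4.png',cv2.resize(im,None,fx=4,fy=4,interpolation=cv2.INTER_CUBIC))
W=world(f);V=vf(W);Z=W[...,2]*1000;g=f['image'].min(2)
k=(Z>1)&(Z<34)&(g>90)&(V[...,0]<-100)&(V[...,0]>-230)&(abs(V[...,1]+30)<190)
print('ruler',np.percentile(V[k],[1,99],axis=0),np.median(Z[k]))
```

```text
z>29 hist [(-71, 4), (-70, 6), (-69, 6), (-68, 9), (-67, 7), (-66, 7), (-65, 6), (-64, 8), (-63, 9), (-62, 5), (-61, 8), (-60, 7), (-59, 8), (-58, 8), (-57, 7), (-56, 6), (-55, 8), (-54, 4), (-53, 9), (-52, 5), (-46, 6), (-45, 7), (-44, 4), (-43, 7), (-42, 7), (-41, 7), (-40, 5)]
-80 4 45.0 48.5
-75 13 -17.7 47.6
-70 42 -27.6 49.8
-65 48 -27.9 48.3
-60 51 -28.1 49.0
-55 42 -27.7 48.8
-50 20 -25.5 47.3
-45 39 -27.3 29.0
-40 38 -30.7 29.1
-35 43 -28.8 29.2
-30 43 -29.4 27.5
-25 42 -30.2 29.0
-20 41 -28.8 27.9
-15 45 -29.7 26.2
-10 46 -30.2 29.5
-5 40 -29.4 28.5
0 44 -30.2 28.7
5 43 -29.0 29.1
10 40 -29.4 27.2
15 45 -30.3 28.6
20 43 -29.1 27.8
25 43 -30.5 29.3
30 40 -28.5 28.7
35 45 -29.9 27.7
40 42 -30.5 29.3
45 45 -29.5 27.7
50 43 -29.8 29.0
55 42 -28.6 25.4
60 43 -29.4 28.1
65 43 -30.6 29.0
70 43 -30.7 28.7
75 35 -29.6 27.5
ruler [[-182.23575671 -175.47304477]
 [-139.14167794  120.3392914 ]] 4.814414072312978
```

View pics/c4.png

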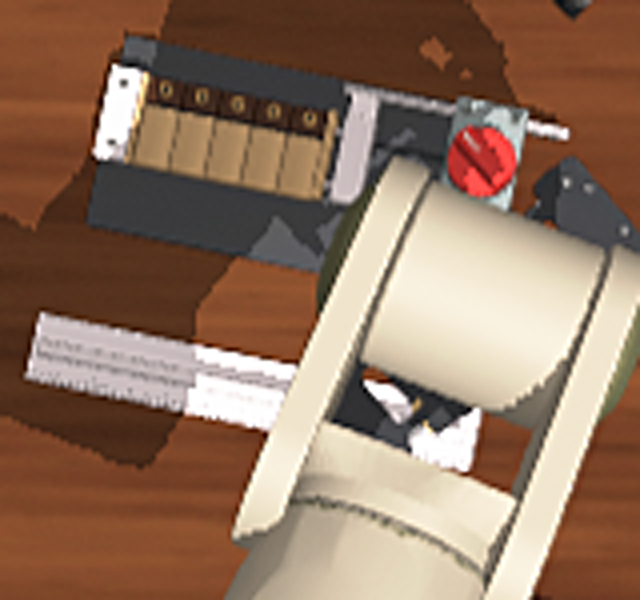

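The crop shows the five sticks clamped tight in one flush row at (235,140), caps to the back. The pad at (328,155) stands off the jaw block by about half its travel. The ruler lies flat on the desk at (160,375), clear of the vise. Handing in.

```bash
python3 -c "
from rig import arm
print(arm.finish_job())"
```

```text
the job is handed in; nothing more can be done
None
```

I handed the job in at about 90 s of the 210 s limit; no verdict came back. At the last look, all five sticks were gripped in a flush row, caps to the back, with the pad pressed in about 5 mm. The ruler lay flat on the desk clear of the vise, and I never touched the mug, glue stick or stapler.

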